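# Lock a jump pack's battery cover with a slot key, regripped on its rest

## Task

The battery cover of the jump-start pack is shut but its slotted quarter-turn fastener was left part-turned. Lay the slot key from the bench in its sloping rest, blade end down, and let go of it; then take it again by the handle end so that its blade points down, and turn the fastener with the blade clockwise to its stop. Put the key back in the sloping rest, blade end down, let go, and do not touch the fastener with the fingers or shift the other things on the bench.

Things in the scene. Friction and masses are not known exactly. Their poses are not given: they have to be found in the camera images.
- key: Slot key, 140 g, 155 mm long: black handle bar 120 mm long, 20 x 20 mm; then a steel shank and a flat steel blade. Origin at the handle's centre, on the long axis; x points along the axis to the blade, y along the blade's width, z across its flat. Handle from x = -60 to +60 mm. Centre of mass about 25 mm from the origin towards the blade. It starts lying flat on the bench, origin 10 mm up.
- key_tip (a point): Middle of the key's square blade tip, 95 mm from the key's origin along its x. The blade is 20 mm wide (key y), 3 mm thick (key z) and 20 mm long; the round shank between it and the handle is 12 mm thick and 15 mm long.
- cradle: Sloping rest: channel inclined 45 degrees on a fixed stand. Its frame is the seated key's frame: x down the slope to the toe, y level, z square to the channel floor, upward; origin 115 mm above the bench. Floor 10 mm under the axis, x = -2 to +99 mm; side walls x = -2 to +60 mm, 26 mm apart inside, flared rims to 11 mm above the axis. The seated handle sticks out free from x = -60 to -2 mm.
- cradle_toe (a point): Toe of the rest: middle of its toe plate's inner face (95 mm from the cradle's origin, 34 mm wide, rising 12 mm above the axis), where the seated key's blade tip lies. Only its weight holds the key; by friction it may stay some mm short of the toe, which does no harm. The rest is 43 mm wide over its rims; the stand's base plate is 130 x 90 x 8 mm.
- pack: Jump-start pack, grey plastic case 190 x 140 mm, lying on its back, fixed, cover top 51 mm above the bench, with a carrying handle on its +x end (to 125 mm from the origin, 37 mm high). Origin at the centre of its underside on the bench.
- slot (a point): Slot of the cover's fastener: 26 mm long, 6 mm wide, 9 mm deep, ends closed, rims chamfered 1.5 mm, in a steel head inside a dark collar (54 mm outside, 32 mm inside diameter, top 62 mm above the bench). This point is the centre of the slot's floor, 51.5 mm above the bench; the mouth is 9 mm higher. x runs along the slot, z up; the frame turns with the fastener.
- fastener (a joint): Turn of the fastener in rad, growing clockwise as seen from above; it starts part-turned between 0.15 and 0.4, and locked is its stop at 1.57. It turns stiffly (about 0.1 N m) and stays where it is left.
- socket: Wrench socket standing on the bench, 28 mm across, 38 mm tall. Bystander; origin under its centre.
- spark_plug: Spark plug standing on the bench, 22 mm across, 72 mm tall. Bystander; origin under its centre.
- wrench: Spanner, 170 mm, lying on the bench. Bystander.
- spray_can: Aluminium can, 64 mm across, 170 mm tall. Bystander; origin under its centre.
- big_nut: Round steel nut, 32 mm across, 14 mm tall. Bystander; origin under its centre.
There are look-alikes about, which are no part of the job. Leave any orange look-alike of the part that bears cradle alone.

How it is judged (in metres and radians):
On the way, in this order (a step that is already met when the one before it is completed fails the run):
1. the key lies in the sloping rest, blade end down, let go of (distance between key and cradle below 0.018 m and distance between key_tip and cradle_toe below 0.02 m and angle between the x axis of key and the x axis of cradle, either way round below 0.15 rad and contact force between the fingers and key below 0.05 N and linear speed of key below 0.02 m/s), for 0.2 s.
2. with the key's blade in the slot, the fastener is turned to its stop (value of joint fastener above 1.42 rad and distance between key_tip and slot below 0.014 m), for 0.1 s.
At the end, for the whole second after the job is handed in: The fastener is turned to within about 8 degrees of its stop (over 1.42 rad), and the key lies at rest and released in the sloping rest, blade end down: its origin within 18 mm and its tip within 20 mm of their seated places, its axis within 0.15 rad of the channel's (all of step 1 and value of joint fastener above 1.42 rad); the robot touches nothing.
It fails at once if the fingers touch the fastener (contact force between the fingers and fastener above 1 N).
It fails at once if a bystander is shifted by more than 40 mm (distance of any of socket, spark_plug, wrench, spray_can, big_nut from where it was at the start of the episode above 0.04 m).
It also fails if it takes over 72 s, if anything falls off the work surface, if the arm or the gripper's body presses on something with over 40 N, if the wrist force passes 120 N, or if a joint passes its speed limit or range.

## Robot

A 7-joint arm with a two-finger parallel gripper is mounted at the origin on the work surface. World frame = base frame: x ahead of the robot, y to its left, z up, the work surface at z = 0. Lengths are in m, angles in degrees, forces in N, time in s.
With the tool pointing down it reaches from about 0.425 to 0.875 m from the base axis. Payload 4.7 kg.
Tool frame: the origin (TCP) lies midway between the tips of the shut fingers; the grasp point (between the pads) lies 19 mm behind it; z points along the fingers, y is the line along which they close (so a half turn about z gives the same grasp; the last joint's range is limited). The gripper opens to 87 mm and grips with 3 to 60 N. Pads are 19 mm wide; open, the fingers measure 117 mm over their backs; the gripper's body (75 mm by 190 mm) begins 51 mm behind the grasp point.
Start: joints at [-75.224, 18.392, -4.016, 83.108, 1.295, 78.541, -3.26], TCP at [0.157, 0.631, 0.223] pointing down, gripper open.
Joint ranges: [-163.93, 163.93], [-17.29, 119.83], [-79.2, 71.16], [3.27, 140.29], [-89.18, 269.18], [5.43, 117.66], [-154.24, 154.24]. Speed limits (degrees/s): [147.25, 147.25, 180, 180, 180, 180, 180].

## Interface

Orientations are given as [roll, pitch, yaw] about the fixed x, y, z axes, in that order (R = Rz(yaw) Ry(pitch) Rx(roll)).
In Python, from cell import env, viewer, boxes_of, masks_of gives the robot as it stands. The module is installed in compiled form; this text tells all that it offers.
- The arm moves only by the tool apply_moves, never from a script. Its argument "moves" is a list of rows, each a list of 7 numbers: the shift along the tool's x, y, z scaled (see below), then the turn, a rotation vector about the tool's x, y, z scaled (see below), then the opening, from 0 (shut) to 1 (fully open). A call has 1 to 20 rows; each row is the pose to reach, as a shift and turn from the pose commanded when the call began, along the tool's axes at that moment; what a row does not reach only later rows make up. The controller multiplies each number of a shift by 0.2 m and each number of a turn by 1.5 rad. A row lasts 1/10 s, in which the tool goes at most 50 mm and 8.59 degrees, less where a joint would pass 70% of its speed; a pose out of reach is approached as far as the arm can. A call with a number of a shift or a turn outside -1 to 1 is refused whole. A call with a gripper value outside its range is refused whole. The fingers move at their own pace and stop on an object; "grip_force" is the grip in N (left out, the last holds). Time passes only in rows, so rows that repeat a pose let the fingers close. It gives the time, the measured TCP pose, the force, the opening and the grip force at its end, in the units of the state.
- env.get_obs(): the state, without advancing time (a new reading comes with each control period).
- viewer.read_camera(name): name is "side" or "top" or "wrist"; returns the picture (420x560x3 uint8, red, green, blue); there is no depth.
- viewer.get_calibration(name): a dict with "fov_y" (degrees; the focal length in pixels is half the picture's height over the tangent of half this angle, whatever the lens; pixels are square), "cx", "cy" (the principal point, pixels), "position" and "orientation" of the camera in the world. Camera axes: x right, y up, looking along -z (the intrinsics and any distortion apply to the point x, -y, -z); pixel columns grow to the right and rows downward; lengths in m; the calibration is good to about 2 mm. The wrist camera is an equidistant fisheye: a pixel r from the principal point sees the ray r / f radians off the axis. A picture is of the moment at which its call begins: read the wrist's pose just before it. get_calibration takes no time and is no camera call; for the wrist camera it gives the pose at the moment of the call.
- env.sign_off(): hands the job in; it is judged then, once.
Trained networks look in the newest picture that a camera, given by its name, has taken for a name from the list of things; names that differ only in an ending like _2 or _b are one class to them, and where a whole thing is asked for, a point or a joint stands for the part that bears it (a point fixed in the world has none). Each returns a list of dicts, best first, with "conf" (0 to 1); they miss things now and then, are a little off and sometimes report something else, mostly with a low value. They report only what shows in the picture. A call takes as long as a camera call. They do not tell look-alikes from the thing itself.
- boxes_of(camera, target): "location" ([column, row] in pixels, amid what is visible of it).
- masks_of(camera, target): "pixels" (420x560 bool, what is visible of it) and "location" ([column, row] in pixels, amid what is visible of it).
The state is a dict: "time_s": time; "qpos": joint angles; "joint_velocities": joint speeds; "effort": joint torques, N m; "tool_pos": TCP position; "tool_rot": TCP orientation; "force": force on the tool from outside, world axes, zero at the start; "wrist_torque": the same for the moment, N m; "grip_width": finger opening in m; "grasp_force": force on a finger pad.
Only numpy, scipy, OpenCV 4.12 (cv2) and the standard library are available. Lean on these libraries where they do the work, as an engineer would, in place of code of your own. Each camera call takes 0.05 s, during which the arm holds its last target. There are 200 camera calls.

## Working session

There is one attempt and no reset: what is moved stays moved. The work goes in short steps, Python scripts to look and compute and a tool call to move; the robot and the scene stay as the last step left them, time stands still between calls to the robot, and variables do not carry over. Pictures are saved under pics/ and viewed, at most 10 in all, crops included, and the job is handed in when it is done.

Besides the shell and the picture viewer there is one more tool, called after ">>>" by a JSON object that holds its "fn" and its "kwargs". apply_moves: Moves the arm, as the interface text tells. Shifts and turns lie within -1 to 1; 1 stands for 0.2 m of shift or 1.5 rad of turn. Its arguments: {"type":"object","properties":{"moves":{"type":"array","items":{"type":"array","items":{"type":"number","minimum":-1,"maximum":1}}},"grip_force":{"type":"number"}},"required":["moves"]}

```bash
mkdir -p pics
cat > h.py <<'E'
import numpy as np, cv2
from scipy.spatial.transform import Rotation as R
from cell import env, viewer, boxes_of, masks_of
def rot(o):
    o=np.array(o,float)
    if o.shape==(3,3): return o
    if o.size==4: return R.from_quat(o).as_matrix()
    return R.from_euler('xyz',o,degrees=True).as_matrix()
def ray(name,px,c=None):
    c=c or viewer.get_calibration(name); f=210/np.tan(np.radians(c['fov_y']/2))
    d=np.array([px[0]-c['cx'],px[1]-c['cy']],float)
    if name=='wrist':
        r=np.hypot(*d); t=r/f; v=np.array([d[0]/max(r,1e-9)*np.sin(t),d[1]/max(r,1e-9)*np.sin(t),np.cos(t)])
    else: v=np.array([d[0]/f,d[1]/f,1]); v/=np.linalg.norm(v)
    return np.array(c['position']), rot(c['orientation'])@(v*[1,-1,-1])
def at_z(name,px,z,c=None):
    p,v=ray(name,px,c); return p+v*(z-p[2])/v[2]
def proj(name,P,c=None):
    c=c or viewer.get_calibration(name); f=210/np.tan(np.radians(c['fov_y']/2))
    v=rot(c['orientation']).T@(np.array(P)-c['position'])*[1,-1,-1]
    if name=='wrist':
        h=np.hypot(v[0],v[1]); t=np.arctan2(h,v[2]); q=v[:2]/max(h,1e-9)*t
    else: q=v[:2]/v[2]
    return np.array([c['cx'],c['cy']])+f*q
def delta(p,Rm):
    "shift, turn in move units from the measured pose to target pose"
    o=env.get_obs(); R0=rot(o['tool_rot'])
    return np.round(R0.T@(np.array(p)-o['tool_pos'])/0.2,4), np.round(R.from_matrix(R0.T@Rm).as_rotvec()/1.5,4)
def snap(name,fn,crop=None,s=1):
    im=viewer.read_camera(name)[:,:,::-1]
    if crop: a,b,c,d=crop; im=im[b:d,a:c]
    cv2.imwrite('pics/'+fn,cv2.resize(im,None,fx=s,fy=s,interpolation=cv2.INTER_CUBIC))
E
python3 - <<'E'
from h import *
print(env.get_obs())
for n in ('side','top'):
    print(n,viewer.get_calibration(n)); snap(n,n+'0.png')
    for t in ('key','cradle','pack','slot','socket','spark_plug','wrench','spray_can','big_nut'):
        print(t,[(np.round(b['location']).astype(int).tolist(),round(b['conf'],2)) for b in boxes_of(n,t)])
E
```

```text
{'time_s': 0.0, 'qpos': array([-75.22363497,  18.43876294,  -4.01444515,  83.17512919,
         1.29549077,  78.54132354,  -3.25907239]), 'joint_velocities': array([-0.02821677,  0.05980431, -0.06610441,  0.08836713, -0.07842848,
       -0.0251619 ,  0.07152052]), 'effort': array([-3.52912475e-04, -4.91286314e+01, -4.04089121e-01, -3.12530923e+01,
       -6.38570962e-02,  4.39431961e-02,  1.77904080e-04]), 'tool_pos': array([0.15683179, 0.6302198 , 0.22146275]), 'tool_rot': array([-1.79890051e+02,  6.63167875e-03,  1.66033391e+02]), 'force': array([-0.25303939,  0.38627712,  0.13934529]), 'wrist_torque': array([0.06269422, 0.01539732, 0.01560779]), 'grasp_force': 0.0, 'grip_width': 0.08735501064991262}
side {'fov_y': 44.48875186572588, 'cx': 281.00228952469485, 'cy': 211.64467933387726, 'position': array([ 0.33434444, -0.75552732,  1.0108368 ]), 'orientation': array([ 43.62550718,   0.52543959, -13.30800488])}
key [([294, 271], 0.92)]
cradle [([190, 197], 0.7), ([296, 269], 0.69), ([240, 135], 0.65), ([170, 140], 0.62), ([261, 170], 0.59)]
pack [([330, 375], 0.65)]
slot [([331, 359], 0.45)]
socket [([351, 238], 0.63)]
spark_plug []
wrench [([350, 206], 0.81)]
spray_can [([426, 274], 0.82), ([332, 361], 0.29)]
big_nut [([262, 172], 0.59)]
top {'fov_y': 52.75113432547455, 'cx': 278.7476875519379, 'cy': 210.0321340868287, 'position': array([0.36774201, 0.08648984, 1.20281613]), 'orientation': array([  8.44104406,   0.60593641, -90.7716369 ])}
key [([320, 214], 0.74)]
cradle [([151, 229], 0.98), ([213, 224], 0.97), ([142, 309], 0.92), ([238, 300], 0.66), ([423, 208], 0.22)]
pack [([418, 209], 0.71), ([320, 211], 0.45)]
slot [([422, 210], 0.42)]
socket [([301, 154], 0.61)]
spark_plug [([352, 151], 0.43)]
wrench [([248, 148], 0.57)]
spray_can [([377, 118], 0.94), ([426, 207], 0.45)]
big_nut [([425, 210], 0.37)]
```

View pics/side0.png

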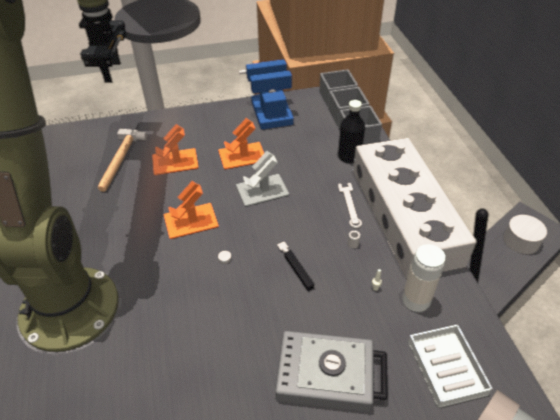

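View pics/top0.png

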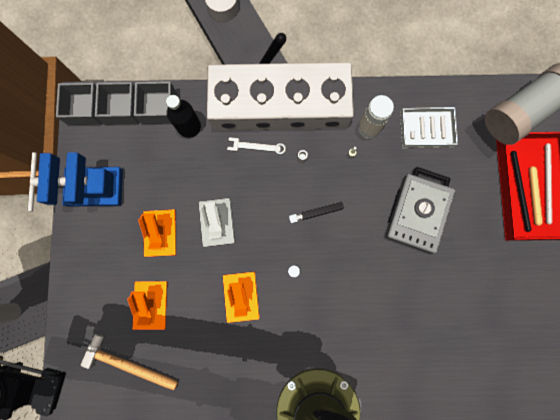

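The only key is black, at side (295,265) and top (318,212). There are four rests: orange at side (190,210), (175,150) and (240,145), and grey at side (262,180), top (216,222). I choose the grey one because the task rules out orange, and I'll check it in a close crop.

Run:
```python
from h import *
s=viewer.read_camera('side')[:,:,::-1]; t=viewer.read_camera('top')[:,:,::-1]
f=lambda im,a,b: cv2.resize(im[b:b+60,a:a+80],(400,300),interpolation=cv2.INTER_CUBIC)
cv2.imwrite('pics/c1.png',np.vstack([np.hstack([f(s,222,142),f(t,176,192)]),np.hstack([f(s,292,332),f(t,280,184)])]))
m=max(masks_of('top','key'),key=lambda b:b['conf'])
ys,xs=np.nonzero(m['pixels']); P=np.array([at_z('top',(x,y),0.015)[:2] for x,y in zip(xs,ys)])
c=P.mean(0); u=np.linalg.svd(P-c)[2][0]; u*=np.sign(u[1]); q=(P-c)@u
print('key',c,u,q.min(),q.max(),'mid',c+u*(q.min()+q.max())/2,np.degrees(np.arctan2(u[1],u[0])))
m=max(masks_of('side','key'),key=lambda b:b['conf'])
ys,xs=np.nonzero(m['pixels']); P=np.array([at_z('side',(x,y),0.012)[:2] for x,y in zip(xs,ys)])
c=P.mean(0); u=np.linalg.svd(P-c)[2][0]; u*=np.sign(u[1]); q=(P-c)@u
print('key side',c,u,q.min(),q.max(),'mid',c+u*(q.min()+q.max())/2)
for n,p,z in [('top',(425,208),.062),('side',(332,362),.062),('top',(216,222),.05),('side',(262,185),.03),('top',(352,152),.06),('top',(303,155),.038),('top',(293,271),.014)]: print(n,p,at_z(n,p,z))
```

```text
key [ 0.53709822 -0.01280936] [-0.23790148  0.97128929] -0.07177057684198632 0.07831075361747555 mid [ 0.53632026 -0.00963316] 103.76271693145046
key side [ 0.54038262 -0.01583117] [-0.25054686  0.96810447] -0.07245117427148255 0.0845406979205295 mid [ 0.53886813 -0.00997921]
top (425, 208) [ 0.536801   -0.30090797  0.062     ]
side (332, 362) [ 0.53747891 -0.30072337  0.062     ]
top (216, 222) [0.50835937 0.26905347 0.05      ]
side (262, 185) [0.51306671 0.26845056 0.03      ]
top (352, 152) [ 0.69748909 -0.10950727  0.06      ]
top (303, 155) [0.69736244 0.02563754 0.038     ]
top (293, 271) [0.37253922 0.05940469 0.014     ]
```

View pics/c1.png

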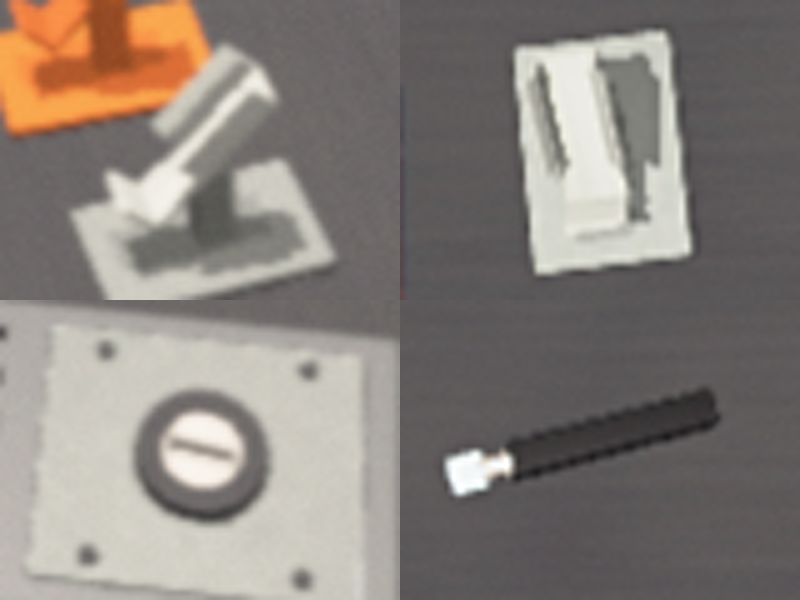

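The grey rest's toe points towards the robot (side crop 150,195), the slot runs roughly along world x, and the key's blade points to +y. I'm setting out towards the key.

>>> {"fn": "apply_moves", "kwargs": {"moves": [[-0.91, -0.95, 0, 0, 0, 0, 1], [-0.91, -0.95, 0, 0, 0, 0, 1], [-0.91, -0.95, 0, 0, 0, 0, 1], [-0.91, -0.95, 0, 0, 0, 0, 1], [-0.91, -0.95, 0, 0, 0, 0, 1], [-0.91, -0.95, 0, 0, 0, 0, 1], [-0.91, -0.95, 0, 0, 0, 0, 1]], "grip_force": 50}}

```text
time_s: 1.9
tool_pos: [0.2894, 0.4007, 0.2231]
tool_rot: [179.9, 0.0, 165.7]
force: [-0.5, 0.3, -0.8]
grip_width: 0.0872
grasp_force: 0.0
```

>>> {"fn": "apply_moves", "kwargs": {"moves": [[-0.91, -0.95, 0, 0, 0, 0, 1], [-0.91, -0.95, 0, 0, 0, 0, 1], [-0.91, -0.95, 0, 0, 0, 0, 1], [-0.91, -0.95, 0, 0, 0, 0, 1], [-0.91, -0.95, 0, 0, 0, 0, 1], [-0.91, -0.95, 0, 0, 0, 0, 1], [-0.91, -0.95, 0, 0, 0, 0, 1]]}}

```text
time_s: 2.6
tool_pos: [0.4193, 0.1741, 0.2229]
tool_rot: [180.0, 0.0, 165.9]
force: [-0.1, 0.0, -0.8]
grip_width: 0.0871
grasp_force: 0.0
```

Run:
```python
from h import *
print(env.get_obs()['qpos'],env.get_obs()['tool_pos'])
u=np.array([-.244,.970,0]);u/=np.linalg.norm(u);a=np.radians(15)
y=np.cross([0,0,-1],u); z=np.cos(a)*np.array([0,0,-1])+np.sin(a)*u; Rm=np.c_[np.cross(y,z),y,z]; print(Rm)
print(delta([.549,-.056,.12],Rm))
# cradle plate corners
for n,cs in (('top',[(199,201),(229.6,198.5),(234,242.4),(203.4,246.4)]),('side',[(222+70/5,142+212/5),(222+288/5,142+160/5),(222+335/5,142+262/5)])):
    print(n,[at_z(n,c,.008)[:2].round(4).tolist() for c in cs])
```

```text
[-47.53862146  -6.74798695  20.13881352 110.11487681   2.37765334
  76.18863009  47.79936717] [0.41933408 0.17412128 0.22285854]
[[-0.23563454  0.96978861 -0.06313808]
 [ 0.93674386  0.24394683  0.25099976]
 [ 0.25881905  0.         -0.96592583]]
(array([-0.909 , -0.9582,  0.5141]), array([-0.0935,  0.1573,  0.7146]))
top [[0.5748, 0.325], [0.5808, 0.2372], [0.4547, 0.2243], [0.4447, 0.3107]]
side [[0.4457, 0.3116], [0.5762, 0.3246], [0.5824, 0.2361]]
```

>>> {"fn": "apply_moves", "kwargs": {"moves": [[-0.91, -0.958, 0.51, -0.0935, 0.157, 0.7146, 1], [-0.91, -0.958, 0.51, -0.0935, 0.157, 0.7146, 1], [-0.91, -0.958, 0.51, -0.0935, 0.157, 0.7146, 1], [-0.91, -0.958, 0.51, -0.0935, 0.157, 0.7146, 1], [-0.91, -0.958, 0.51, -0.0935, 0.157, 0.7146, 1], [-0.91, -0.958, 0.51, -0.0935, 0.157, 0.7146, 1], [-0.91, -0.958, 0.51, -0.0935, 0.157, 0.7146, 1], [-0.91, -0.958, 0.51, -0.0935, 0.157, 0.7146, 1], [-0.91, -0.958, 0.51, -0.0935, 0.157, 0.7146, 1], [-0.91, -0.958, 0.51, -0.0935, 0.157, 0.7146, 1]]}}

```text
time_s: 3.6
tool_pos: [0.5494, -0.0526, 0.1201]
tool_rot: [-180.0, -15.0, 104.6]
force: [-0.0, -0.4, 0.1]
grip_width: 0.0869
grasp_force: 0.0
```

Run:
```python
from h import *
o=env.get_obs();print(o['qpos'].round(1),o['tool_pos'],o['tool_rot'])
c=viewer.get_calibration('wrist'); snap('wrist','w1.png')
m=max(masks_of('wrist','key'),key=lambda b:b['conf'])
ys,xs=np.nonzero(m['pixels']); P=np.array([at_z('wrist',(x,y),0.016,c)[:2] for x,y in zip(xs,ys)])
cc=P.mean(0); u=np.linalg.svd(P-cc)[2][0]; u*=np.sign(u[1]); q=(P-cc)@u
print(m['conf'],cc,u,q.min(),q.max(),'mid',cc+u*(q.min()+q.max())/2, cc+u*q.max(),cc+u*q.min())
```

```text
[-23.6  19.5  42.3 101.  -26.6  74.7  42. ] [ 0.54936681 -0.05263277  0.12008741] [-179.96515391  -15.00863712  104.561209  ]
0.62 [ 0.53763815 -0.01073388] [-0.24603055  0.96926207] -0.07374624896189254 0.07974859385207274 mid [ 0.53689977 -0.00782496] [0.51801756 0.06656341] [ 0.55578198 -0.08221332]
```

View pics/w1.png

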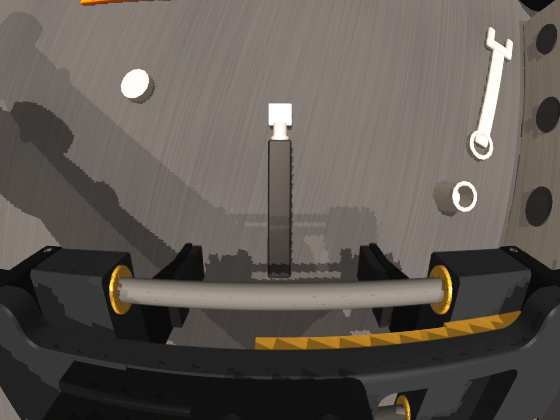

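The picture shows the key upright, midway between the fingers (tip at 280,104; tail at about 280,275). I'm going straight down to grasp it.

>>> {"fn": "apply_moves", "kwargs": {"moves": [[-0.11, -0.004, 0.42, 0, 0, 0, 1], [-0.11, -0.004, 0.42, 0, 0, 0, 1], [-0.146, -0.004, 0.55, 0, 0, 0, 1], [-0.146, -0.004, 0.55, 0, 0, 0, 1], [-0.146, -0.004, 0.55, 0, 0, 0, 1], [-0.146, -0.004, 0.55, 0, 0, 0, 0], [-0.146, -0.004, 0.55, 0, 0, 0, 0], [-0.146, -0.004, 0.55, 0, 0, 0, 0], [-0.146, -0.004, 0.55, 0, 0, 0, 0], [-0.146, -0.004, 0.55, 0, 0, 0, 0], [-0.146, -0.004, 0.55, 0, 0, 0, 0], [-0.146, -0.004, 0.55, 0, 0, 0, 0]]}}

```text
time_s: 4.9
tool_pos: [0.548, -0.0558, 0.0068]
tool_rot: [-180.0, -15.0, 104.2]
force: [-0.3, 0.1, -0.5]
grip_width: 0.0388
grasp_force: 0.0
```

>>> {"fn": "apply_moves", "kwargs": {"moves": [[0, 0, 0, 0, 0, 0, 0], [0, 0, 0, 0, 0, 0, 0], [0, 0, 0, 0, 0, 0, 0], [0, 0, 0, 0, 0, 0, 0], [0, 0, 0, 0, 0, 0, 0], [0, 0, 0, 0, 0, 0, 0], [0.08, 0, -0.3, 0, 0, 0, 0], [0.259, 0, -0.966, 0, 0, 0, 0], [0.259, 0, -0.966, 0, 0, 0, 0], [0.259, 0, -0.966, 0, 0, 0, 0], [0.259, 0, -0.966, 0, 0, 0, 0], [0.259, 0, -0.966, 0, 0, 0, 0], [0.259, 0, -0.966, 0, 0, 0, 0], [0.259, 0, -0.966, 0, 0, 0, 0]]}}

```text
time_s: 6.3
tool_pos: [0.5468, -0.0552, 0.2047]
tool_rot: [-179.8, -15.0, 104.2]
force: [0.1, -0.3, -2.0]
grip_width: 0.0193
grasp_force: 50.0
```

Run:
```python
from h import *
o=env.get_obs();print(o['qpos'].round(1),o['tool_pos'],o['tool_rot'],o['grip_width'],o['grasp_force'])
s=viewer.read_camera('side')[:,:,::-1]
t=viewer.read_camera('top')[:,:,::-1]; w=viewer.read_camera('wrist')[:,:,::-1]
f=lambda im,a,b,ww,hh: cv2.resize(im[b:b+hh,a:a+ww],(400,300),interpolation=cv2.INTER_CUBIC)
cv2.imwrite('pics/c2.png',np.vstack([np.hstack([f(s,200,120,240,180),f(t,260,150,120,90)]),np.hstack([f(w,0,0,560,420),f(s,222,142,80,60)])]))
```

```text
[-25.6  14.8  44.3  95.8 -22.9  82.9  37.4] [ 0.54684817 -0.05519338  0.20474624] [-179.76244154  -15.01392898  104.19634198] 0.01927434457725956 49.977895617485046
```

View pics/c2.png

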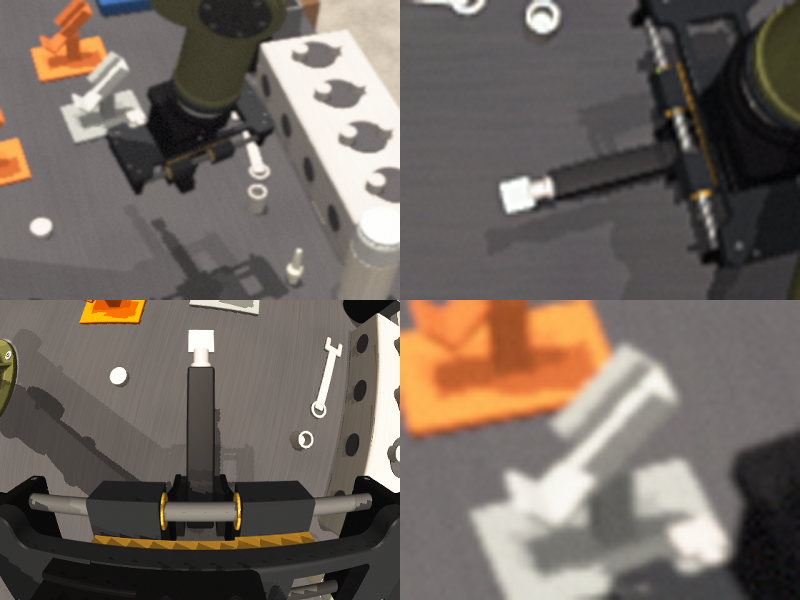

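```bash
cat > fit.py <<'E'
from h import *
from scipy.optimize import minimize
def box(x0,x1,y0,y1,z0,z1): return np.array([[x,y,z] for x in (x0,x1) for y in (y0,y1) for z in (z0,z1)])/1e3
parts=[box(-2,99,-17,17,-14,-10),box(-2,60,13,17,-14,4),box(-2,60,-17,-13,-14,4),box(-2,60,17,21.5,7,11),box(-2,60,-21.5,-17,7,11),box(95,99,-17,17,-14,12)]
def frame(x,y,psi):
    c=np.sqrt(.5); h=np.array([np.cos(psi),np.sin(psi),0]); X=c*h+[0,0,-c]; Z=c*h+[0,0,c]
    return np.array([x,y,.115]),np.c_[X,np.cross(Z,X),Z]
def sil(cam,p,S=4):
    o,F=frame(*p[:3]); h=np.array([np.cos(p[2]),np.sin(p[2]),0]); l=np.array([-h[1],h[0],0])
    W=[o+b@F.T for b in parts]
    W.append(np.array([[o[0],o[1],0]+h*(p[3]+a)+l*b+[0,0,z] for a in (-.065,.065) for b in (-.045,.045) for z in (0,.008)]))
    W.append(np.array([[o[0],o[1],0]+h*(a)+l*b+[0,0,z] for a in (-.0,.03) for b in (-.013,.013) for z in (0,.075)])) if cam=='side' else 0
    im=np.zeros((420*S,560*S),np.uint8); c=cal[cam]
    for w in W:
        q=np.array([proj(cam,v,c) for v in w]); cv2.fillConvexPoly(im,cv2.convexHull(np.round((q+.5)*S).astype(np.int32)),1)
    return im.astype(bool)
cal={n:viewer.get_calibration(n) for n in ('top','side')}
E
python3 - <<'E'
from fit import *
import fit
M={}
for n,loc,cr in (('top',(216,222),(slice(185,260),slice(185,250))),('side',(262,180),(slice(140,215),slice(225,274)))):
    viewer.read_camera(n)
    b=min(masks_of(n,'cradle'),key=lambda b:np.hypot(*(np.array(b['location'])-loc)))
    print(n,b['conf'],b['location'],b['pixels'].sum())
    M[n]=(cv2.resize(b['pixels'].astype(np.uint8),None,fx=4,fy=4,interpolation=cv2.INTER_LINEAR)>0,tuple(slice(s.start*4,s.stop*4) for s in cr))
    M[n]=(cv2.GaussianBlur(b['pixels'].astype(np.float32).repeat(4,0).repeat(4,1),(0,0),2)>.5,M[n][1])
def cost(p,cams=('top','side')):
    return sum((lambda a,b:1-(a&b).sum()/(a|b).sum())(sil(n,p)[M[n][1]],M[n][0][M[n][1]]) for n in cams)
for cams in (('top',),('side',),('top','side')):
    p0=np.array([.5137,.2745,np.radians(186),.01])
    r=minimize(cost,p0,args=(cams,),method='Nelder-Mead',options=dict(initial_simplex=np.vstack([p0]+[p0+d for d in np.diag([.02,.01,.1,.02])]),maxiter=120))
    print(cams,r.x,np.degrees(r.x[2]),r.fun)
p=r.x; np.save('cr.npy',p)
out=[]
for n,a,b in (('top',180,190),('side',222,142)):
    im=viewer.read_camera(n)[:,:,::-1].repeat(4,0).repeat(4,1).copy()
    o,F=frame(*p[:3])
    for bx in parts:
        q=np.array([proj(n,o+F@v,cal[n]) for v in bx]); cv2.polylines(im,[cv2.convexHull(np.round((q+.5)*4).astype(np.int32))],1,(0,0,255),1)
    cs,_=cv2.findContours(M[n][0].astype(np.uint8),0,1); cv2.drawContours(im,cs,-1,(0,255,0),1)
    out.append(im[b*4:b*4+280,a*4:a*4+320])
cv2.imwrite('pics/ov.png',np.hstack(out))
# tip check
print('tip px',boxes_of('wrist','key_tip')[:2])
E
```

```text
top 0.81 [147.7, 229.7] 597
side 0.62 [262.0, 169.2] 555
('top',) [0.5137     0.2745     3.24631241 0.01      ] 186.0 1.0
('side',) [ 0.5464215   0.2853374   3.29629839 -0.06231092] 188.8639859639057 0.35832368986609353
('top', 'side') [ 0.5464215   0.2853374   3.29629839 -0.06231092] 188.8639859639057 1.3583236898660935
tip px [{'location': [282.2, 171.3], 'conf': 0.65}]
```

View pics/ov.png

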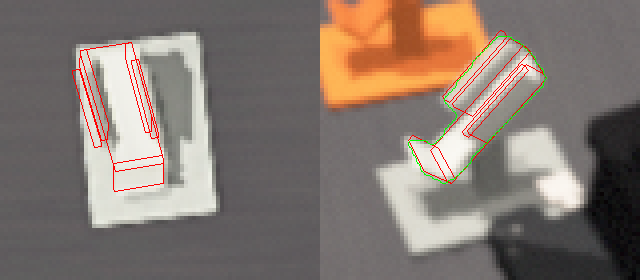

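```bash
python3 - <<'E'
import re
s=open('fit.py').read()
s=re.sub(r"    W\.append.*\n",'',s); open('fit.py','w').write(s)
E
python3 - <<'E'
from fit import *
M={}
for n,loc,cr in (('top',(213,224),(slice(185,260),slice(185,250))),('side',(262,170),(slice(140,215),slice(225,295)))):
  for k in range(4):
    viewer.read_camera(n)
    L=[b for b in masks_of(n,'cradle') if np.hypot(*(np.array(b['location'])-loc))<15]
    if L:
        b=L[0]; print(n,b['conf'],b['location'],b['pixels'].sum())
        M[n]=(cv2.GaussianBlur(b['pixels'].astype(np.float32).repeat(4,0).repeat(4,1),(0,0),2)>.5,tuple(slice(s.start*4,s.stop*4) for s in cr)); break
def cost(p,cams):
    return sum((lambda a,b:1-(a&b).sum()/(a|b).sum())(sil(n,p)[M[n][1]],M[n][0][M[n][1]]) for n in cams)
for cams in [(k,) for k in M]+[tuple(M)]:
    p0=np.array([.5464,.2823,np.radians(187)])
    r=minimize(cost,p0,args=(cams,),method='Nelder-Mead',options=dict(initial_simplex=np.vstack([p0]+[p0+d for d in np.diag([.01,.008,.05])]),maxiter=100))
    print(cams,r.x,np.degrees(r.x[2]),r.fun)
np.save('cr.npy',r.x)
n='wrist'; viewer.read_camera(n); c=viewer.get_calibration(n); m=max(masks_of(n,'key'),key=lambda b:b['conf'])['pixels']
ys,xs=np.nonzero(m); print('wrist key rows',ys.min(),ys.max(),'cols at top',xs[ys<ys.min()+5].mean())
o=env.get_obs(); R0=rot(o['tool_rot']); 
for a in (65,70,75,80,85):
    k=R0@np.array([np.sin(np.radians(a)),0,np.cos(np.radians(a))]); print(a,proj(n,np.array(o['tool_pos'])-.004*R0[:,2]+k*.127,c))
E
```

```text
top 0.7 [210.3, 221.0] 482
side 0.96 [261.7, 173.3] 549
('top',) [0.5413227  0.28109348 3.26217398] 186.9088012186411 0.12898830475757916
('side',) [0.54529503 0.28148069 3.27846347] 187.84212007305612 0.11635254385009264
('top', 'side') [0.54522563 0.2821137  3.28006838] 187.9340744478174 0.2807999889358509
wrist key rows 42 319 cols at top 280.00625
65 [279.72648285  62.01300038]
70 [279.68419919  52.6068491 ]
75 [279.63775789  43.66017309]
80 [279.58654377  35.26249647]
85 [279.52980766  27.52639345]
```

```bash
cat >> h.py <<'E'
CR=np.array([.544,.2813,np.radians(187)])
def crframe():
    c=np.sqrt(.5); h=np.array([np.cos(CR[2]),np.sin(CR[2]),0]); X=c*h+[0,0,-c]; Z=c*h+[0,0,c]
    return np.array([CR[0],CR[1],.115]),X,np.cross(Z,X),Z
def place(dx,dz,gx,ang,back):
    "tool pose: key origin at cradle (dx,0,dz); axis crosses tool z-axis `back` behind the TCP at key x=gx; ang=angle tool z / key x"
    o,X,Y,Z=crframe(); a=np.radians(ang)
    xt=np.sin(a)*X+np.cos(a)*Z; zt=np.cos(a)*X-np.sin(a)*Z; Rm=np.c_[xt,np.cross(zt,xt),zt]
    return o+dx*X+dz*Z+gx*X+back*zt, Rm
E
python3 - <<'E'
from h import *
p,Rm=place(-.004,.08,-.0325,75,.004); print(p,np.round(Rm,3)); print(delta(p,Rm)); 
o=env.get_obs(); q=(np.array(o['tool_pos'])+p)/2; q[2]=.29
d,t=delta(p,Rm); print(delta(q,Rm))
E
```

```text
[0.51545522 0.27779514 0.19391384] [[-0.86  -0.122  0.496]
 [-0.106  0.993  0.061]
 [-0.5    0.    -0.866]]
(array([1.5827, 0.2525, 0.4896]), array([-0.129 , -0.4273, -0.9756]))
(array([ 0.907 ,  0.1261, -0.1882]), array([-0.129 , -0.4273, -0.9756]))
```

>>> {"fn": "apply_moves", "kwargs": {"moves": [[0.1, 0.02, -0.2, -0.01, -0.03, -0.1, 0], [0.907, 0.126, -0.188, -0.129, -0.427, -0.9756, 0], [0.907, 0.126, -0.188, -0.129, -0.427, -0.9756, 0], [0.907, 0.126, -0.188, -0.129, -0.427, -0.9756, 0], [0.907, 0.126, -0.188, -0.129, -0.427, -0.9756, 0], [0.907, 0.126, -0.188, -0.129, -0.427, -0.9756, 0], [0.907, 0.126, -0.188, -0.129, -0.427, -0.9756, 0], [0.907, 0.126, -0.188, -0.129, -0.427, -0.9756, 0], [0.907, 0.126, -0.188, -0.129, -0.427, -0.9756, 0], [0.907, 0.126, -0.188, -0.129, -0.427, -0.9756, 0], [0.907, 0.126, -0.188, -0.129, -0.427, -0.9756, 0], [0.907, 0.126, -0.188, -0.129, -0.427, -0.9756, 0], [0.907, 0.126, -0.188, -0.129, -0.427, -0.9756, 0], [0.907, 0.126, -0.188, -0.129, -0.427, -0.9756, 0], [0.907, 0.126, -0.188, -0.129, -0.427, -0.9756, 0]]}}

```text
time_s: 8.6
tool_pos: [0.5366, 0.1108, 0.2889]
tool_rot: [180.0, 29.7, -173.2]
force: [0.1, 0.4, -1.6]
grip_width: 0.0193
grasp_force: 50.0
```

Run:
```python
from h import *
o=env.get_obs(); print(o['qpos'].round(1),o['tool_pos'])
print(delta(*place(-.004,.06,-.0325,75,.004)))
```

```text
[ -7.8 -17.2  -8.4 116.9   3.   50.9  79. ] [0.53657333 0.11081104 0.28885579]
(array([0.2146, 0.8417, 0.5058]), array([-0.0012, -0.0036, -0.0025]))
```

>>> {"fn": "apply_moves", "kwargs": {"moves": [[0.2146, 0.842, 0.506, -0.0012, -0.0036, -0.0025, 0], [0.2146, 0.842, 0.506, -0.0012, -0.0036, -0.0025, 0], [0.2146, 0.842, 0.506, -0.0012, -0.0036, -0.0025, 0], [0.2146, 0.842, 0.506, -0.0012, -0.0036, -0.0025, 0], [0.2146, 0.842, 0.506, -0.0012, -0.0036, -0.0025, 0], [0.2146, 0.842, 0.506, -0.0012, -0.0036, -0.0025, 0], [0.2146, 0.842, 0.506, -0.0012, -0.0036, -0.0025, 0]]}}

```text
time_s: 9.3
tool_pos: [0.5294, 0.281, 0.1807]
tool_rot: [-180.0, 30.1, -172.8]
force: [0.1, -0.8, -1.5]
grip_width: 0.0192
grasp_force: 50.0
```

Run:
```python
from h import *
o=env.get_obs(); print(o['qpos'].round(1),o['tool_pos'],o['tool_rot'])
print(delta(*place(-.004,.002,-.0325,75,.004)))
c=viewer.get_calibration('wrist')
w=viewer.read_camera('wrist')[:,:,::-1].copy()
s=viewer.read_camera('side')[:,:,::-1]
O,X,Y,Z=crframe()
for x in (-2,60):
  for y in (-21.5,-13,13,21.5):
    q=proj('wrist',O+(x*X+y*Y+11*Z)/1e3,c); cv2.circle(w,tuple(np.round(q).astype(int)),2,(0,0,255),-1)
for y in (-17,17):
    q=proj('wrist',O+(95*X+y*Y+12*Z)/1e3,c); cv2.circle(w,tuple(np.round(q).astype(int)),2,(255,0,255),-1)
cv2.imwrite('pics/w3.png',np.hstack([w[0:320,100:460],cv2.resize(s[100:220,200:320],(320,320),interpolation=cv2.INTER_CUBIC)]))
```

```text
[-10.3  -3.7 -28.7 118.3  21.3  40.9  44.6] [0.52938671 0.28101658 0.18069747] [-179.97200226   30.10872641 -172.77880683]
(array([-0.0718, -0.0081,  0.2841]), array([0.001 , 0.0013, 0.0022]))
```

View pics/w3.png

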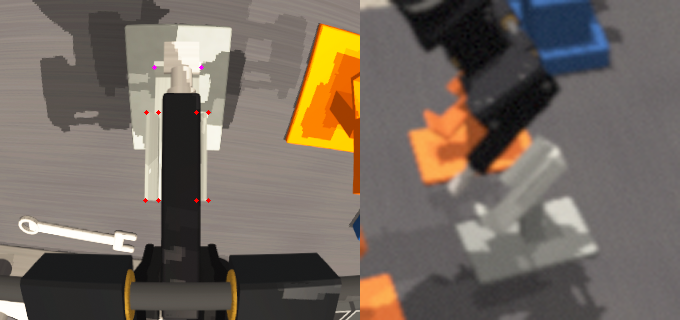

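The rim points I projected (red) sit on the rims, so the rest's pose is good to about 1 mm. I'm lowering the key.

>>> {"fn": "apply_moves", "kwargs": {"moves": [[-0.03, -0.008, 0.1, 0.001, 0.0013, 0.0022, 0], [-0.05, -0.008, 0.19, 0.001, 0.0013, 0.0022, 0], [-0.065, -0.008, 0.25, 0.001, 0.0013, 0.0022, 0], [-0.0718, -0.008, 0.284, 0.001, 0.0013, 0.0022, 0], [-0.0718, -0.008, 0.284, 0.001, 0.0013, 0.0022, 0], [-0.0718, -0.008, 0.284, 0.001, 0.0013, 0.0022, 0]]}}

```text
time_s: 10.0
tool_pos: [0.5698, 0.2847, 0.1383]
tool_rot: [180.0, 30.0, -173.0]
force: [-0.4, 0.4, -0.8]
grip_width: 0.0195
grasp_force: 50.0
```

Run:
```python
from h import *
o=env.get_obs(); print(o['qpos'].round(1),o['tool_pos'],o['force'],o['wrist_torque'])
print(delta(*place(-.004,.002,-.0325,75,.004)))
```

```text
[ -9.7   4.2 -28.4 116.5  28.7  36.7  39.7] [0.56980284 0.2846987  0.13833818] [-0.38088458  0.44450065 -0.82371827] [-0.00213438  0.68607931  0.02674949]
(array([-0.0027, -0.0011, -0.0009]), array([ 0.0002, -0.0002,  0.    ]))
```

>>> {"fn": "apply_moves", "kwargs": {"moves": [[0, 0, 0, 0, 0, 0, 0.6], [0, 0, 0, 0, 0, 0, 0.6], [0, 0, 0, 0, 0, 0, 0.6], [0, 0, 0, 0, 0, 0, 0.6], [0, 0, 0, 0, 0, 0, 0.6], [0, 0, 0, 0, 0, 0, 0.6], [0, 0, 0, 0, 0, 0, 0.6], [0, 0, -0.3, 0, 0, 0, 0.6], [0, 0, -0.5, 0, 0, 0, 0.6], [0, 0, -0.5, 0, 0, 0, 0.6], [0, 0, -0.5, 0, 0, 0, 0.6], [0, 0, -0.5, 0, 0, 0, 0.6]]}}

```text
time_s: 11.2
tool_pos: [0.52, 0.2779, 0.2235]
tool_rot: [-179.9, 29.9, -173.0]
force: [0.2, -0.5, -0.2]
grip_width: 0.0522
grasp_force: 0.0
```

Run:
```python
from h import *
o=env.get_obs(); print(o['qpos'].round(1),o['tool_pos'])
c=viewer.get_calibration('wrist'); w=viewer.read_camera('wrist')[:,:,::-1].copy()
m=max(masks_of('wrist','key'),key=lambda b:b['conf'])['pixels']; ys,xs=np.nonzero(m)
O,X,Y,Z=crframe()
print('key rows',ys.min(),ys.max(),[ (r,xs[ys==r].mean()) for r in (ys.min()+3,(ys.min()+ys.max())//2,ys.max()-4)])
for x in (-60,0,60,95): print(x,proj('wrist',O+X*x/1e3+Z*(.010 if x<70 else .0015),c))
s=viewer.read_camera('side')[:,:,::-1]
cv2.imwrite('pics/w4.png',np.hstack([w[0:360,100:460],cv2.resize(s[110:230,200:320],(360,360),interpolation=cv2.INTER_CUBIC)]))
for ang in (0,15,30): print(ang,delta(*place(-.004,0,-.045-.06,ang,.019)))
```

```text
[ -8.8  -7.4 -29.4 116.   16.3  45.8  49.3] [0.51996953 0.27786596 0.22345158]
key rows 65 242 [(np.int64(68), np.float64(282.0)), (np.int64(153), np.float64(281.5)), (np.int64(238), np.float64(281.5))]
-60 [279.81182996 244.20816295]
0 [279.81398951 169.60940218]
60 [279.83217753  98.50821481]
95 [279.87467471  65.02305225]
0 (array([-0.2723,  0.0028,  0.4094]), array([-6.000e-04,  8.702e-01, -3.000e-04]))
15 (array([-0.2819,  0.0028,  0.4323]), array([-6.000e-04,  6.956e-01, -2.000e-04]))
30 (array([-0.2971,  0.0028,  0.4519]), array([-6.000e-04,  5.211e-01, -1.000e-04]))
```

View pics/w4.png

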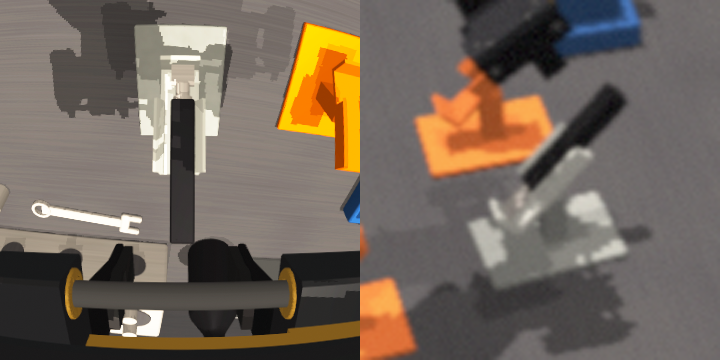

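The key is seated: tip at row 65 and tail at row 242, against 65 and 244 predicted for a seated key. Now I'll swing round behind the handle end.

>>> {"fn": "apply_moves", "kwargs": {"moves": [[-0.282, 0.003, 0.2, 0, 0.1, 0, 0.6], [-0.282, 0.003, 0.432, 0, 0.2, 0, 0.6], [-0.282, 0.003, 0.432, 0, 0.3, 0, 0.6], [-0.282, 0.003, 0.432, 0, 0.4, 0, 0.6], [-0.282, 0.003, 0.432, 0, 0.5, 0, 0.6], [-0.282, 0.003, 0.432, 0, 0.6, 0, 0.6], [-0.282, 0.003, 0.432, 0, 0.6956, 0, 0.6], [-0.282, 0.003, 0.432, 0, 0.6956, 0, 0.6], [-0.282, 0.003, 0.432, 0, 0.6956, 0, 0.6], [-0.282, 0.003, 0.432, 0, 0.6956, 0, 0.6], [-0.282, 0.003, 0.432, 0, 0.6956, 0, 0.6], [-0.282, 0.003, 0.432, 0, 0.6956, 0, 0.6]]}}

```text
time_s: 12.55
tool_pos: [0.6113, 0.2907, 0.1813]
tool_rot: [180.0, -29.5, -172.9]
force: [-0.9, -0.4, 0.4]
grip_width: 0.0519
grasp_force: 0.0
```

Run:
```python
from h import *
o=env.get_obs(); print(o['qpos'].round(1),o['tool_pos'])
print(delta(*place(-.004,0,-.045-.06,15,.019)))
print(delta(*place(-.002,0,-.042,15,.019)))
c=viewer.get_calibration('wrist'); viewer.read_camera('wrist')
for b in masks_of('wrist','key')[:1]:
    ys,xs=np.nonzero(b['pixels']); print(b['conf'],ys.min(),ys.max(),[xs[ys==r].mean() for r in (ys.min()+3,ys.max()-3)])
O,X,Y,Z=crframe()
for x in (-60,60,95): print(x,proj('wrist',O+X*x/1e3+Z*.01*(x<70),c))
```

```text
[-12.5  48.9 -24.1  49.7   5.7 111.2  64.6] [0.61128605 0.29067883 0.18132459]
(array([-0.0125, -0.0056,  0.0257]), array([-0.    ,  0.0054,  0.0008]))
(array([ 0.0741, -0.0054,  0.3389]), array([-0.    ,  0.0054,  0.0008]))
0.57 139 235 [np.float64(280.0), np.float64(279.0)]
-60 [276.7100777  211.40556633]
60 [277.93323471 144.70355437]
95 [278.17016095 142.29355582]
```

>>> {"fn": "apply_moves", "kwargs": {"moves": [[0.03, -0.002, 0.12, 0, 0.0054, 0, 0.6], [0.06, -0.002, 0.25, 0, 0.0054, 0, 0.6], [0.074, -0.002, 0.339, 0, 0.0054, 0, 0.6], [0.074, -0.002, 0.339, 0, 0.0054, 0, 0.6], [0.074, -0.002, 0.339, 0, 0.0054, 0, 0.6], [0.074, -0.002, 0.339, 0, 0.0054, 0, 0.6]]}}

```text
time_s: 13.25
tool_pos: [0.5664, 0.2845, 0.1277]
tool_rot: [180.0, -30.1, -173.0]
force: [0.2, -0.5, 0.0]
grip_width: 0.0521
grasp_force: 0.0
```

Run:
```python
from h import *
o=env.get_obs(); print(o['qpos'].round(1),o['tool_pos'],o['force'])
print(delta(*place(-.002,0,-.042,15,.019)))
```

```text
[-10.4  45.2 -24.9  62.9   4.8 102.6  64.1] [0.56644707 0.28448532 0.1277193 ] [ 0.24128314 -0.45823617  0.01140909]
(array([ 0.0094, -0.0021, -0.0057]), array([ 0.0003, -0.0016, -0.    ]))
```

>>> {"fn": "apply_moves", "kwargs": {"moves": [[0.005, -0.001, -0.003, 0, 0, 0, 0], [0.005, -0.001, -0.003, 0, 0, 0, 0], [0.005, -0.001, -0.003, 0, 0, 0, 0], [0.005, -0.001, -0.003, 0, 0, 0, 0], [0.005, -0.001, -0.003, 0, 0, 0, 0], [0.005, -0.001, -0.003, 0, 0, 0, 0], [0.005, -0.001, -0.003, 0, 0, 0, 0], [0.005, -0.001, -0.003, 0, 0, 0, 0], [0.005, -0.001, -0.003, 0, 0, 0, 0], [0.1, -0.001, -0.026, 0, 0, 0, 0], [0.25, -0.001, -0.065, 0, 0, 0, 0], [0.483, -0.001, -0.13, 0, 0, 0, 0], [0.483, -0.001, -0.13, 0, 0, 0, 0], [0.483, -0.001, -0.13, 0, 0, 0, 0], [0.483, -0.001, -0.13, 0, 0, 0, 0]], "grip_force": 58}}

```text
time_s: 14.75
tool_pos: [0.4961, 0.2747, 0.1964]
tool_rot: [-179.9, -30.3, -173.1]
force: [-0.3, -0.2, -1.9]
grip_width: 0.0197
grasp_force: 57.9
```

Run:
```python
from h import *
o=env.get_obs(); print(o['qpos'].round(1),o['tool_pos'],o['tool_rot'],o['grip_width'],o['grasp_force'])
R0=rot(o['tool_rot'])
c=viewer.get_calibration('wrist'); viewer.read_camera('wrist')
for b in masks_of('wrist','key')[:2]:
    ys,xs=np.nonzero(b['pixels']); print(b['conf'],ys.min(),ys.max(),[xs[ys==r].mean() for r in (ys.min()+3,ys.max()-3)])
print([ (b['location'],b['conf']) for b in boxes_of('wrist','key_tip')])
for a in (5,10,15,20,25):
  for L in (.137,.142):
    k=R0@np.array([np.sin(np.radians(a)),0,np.cos(np.radians(a))]); zk=R0@np.array([np.cos(np.radians(a)),0,-np.sin(np.radians(a))])
    print(a,L,[proj('wrist',np.array(o['tool_pos'])-.019*R0[:,2]+k*L+s*.0015*zk,c).round(1) for s in (0,)])
```

```text
[ -8.3  34.5 -27.   72.2   1.4 103.8  62.2] [0.49608276 0.27471973 0.19636935] [-179.90409987  -30.31777098 -173.08347624] 0.019650361367766506 57.940036416985095
0.71 145 170 [np.float64(130.0), np.float64(130.5)]
0.59 165 314 [np.float64(281.0), np.float64(280.0)]
[([279.6, 230.7], 0.87)]
5 0.137 [array([279. , 192.7])]
5 0.142 [array([279., 191.])]
10 0.137 [array([279. , 179.9])]
10 0.142 [array([279. , 177.9])]
15 0.137 [array([279., 167.])]
15 0.142 [array([279. , 164.8])]
20 0.137 [array([278.9, 154.3])]
20 0.142 [array([278.9, 151.7])]
25 0.137 [array([278.9, 141.6])]
25 0.142 [array([278.9, 138.7])]
```

```bash
cat >> h.py <<'E'
L=.137; AL=np.radians(15)
def vpose(tip,phi):
    "tool pose with the key vertical, tip at tip, blade along azimuth phi (deg)"
    f=np.radians(phi); k=np.array([0,0,-1.]); zk=np.array([-np.sin(f),np.cos(f),0])
    x=np.sin(AL)*k+np.cos(AL)*zk; z=np.cos(AL)*k-np.sin(AL)*zk
    return np.array(tip)-L*k+.019*z, np.c_[x,np.cross(z,x),z]
E
python3 - <<'E'
from h import *
for n,z in (('top',.0605),('side',.0605)):
    im=cv2.imread(f'pics/{n}0.png').astype(float); g=im.mean(2)
    a=proj(n,[.537,-.3008,z]); print(n,a.round(1))
    ax,ay=np.round(a).astype(int); sub=g[ay-6:ay+7,ax-7:ax+8]; print(sub.astype(int))
print(delta(*vpose([.53,.08,.16],-10)))
E
```

```text
top [424.8 208. ]
[[ 85  85  89 125 182 196 215 184 153 124 106  88  83  83 113]
 [ 86  87 136 202 242 245 244 213 165 148 162 123  87  81  85]
 [ 86 114 206 242 243 240 235 223 154 145 212 207 126  83  84]
 [ 90 171 240 243 240 238 229 238 169 163 230 247 168  94  81]
 [ 99 220 244 240 238 233 233 229 161 201 239 245 198 116  86]
 [104 235 245 240 238 229 237 193 165 226 240 242 214 127  86]
 [ 99 219 244 241 234 234 229 157 193 236 240 242 217 130  87]
 [ 93 184 240 242 230 236 191 153 223 240 240 243 223 134  87]
 [ 89 136 220 236 233 220 151 184 237 241 242 246 204 119  86]
 [ 91  93 155 208 230 180 169 227 242 243 246 226 142  89  82]
 [ 94  88  94 149 188 168 208 242 247 237 224 155  94  82  85]
 [ 84  92  86  92 123 147 189 204 205 173 142  99  85  84 100]
 [ 67  81  91  90  92  92 107 102  94  90  87  84  85  91 126]]
side [331.7 362.4]
[[119 154 206 232 239 240 242 241 239 237 230 213 181 144 119]
 [143 195 228 239 242 242 243 242 242 242 241 237 225 185 132]
 [169 207 226 235 240 240 242 242 242 242 242 240 235 211 162]
 [183 188 192 210 220 226 231 236 238 240 241 240 237 231 201]
 [188 166 150 157 164 179 196 208 221 227 231 235 237 234 216]
 [195 175 164 160 151 149 149 155 167 177 194 208 217 224 218]
 [215 217 216 216 207 187 166 155 154 150 148 155 167 190 207]
 [221 235 236 236 232 225 217 216 207 189 168 161 159 173 195]
 [216 236 242 241 241 240 238 235 233 224 217 215 210 197 190]
 [198 232 240 243 244 242 242 241 240 238 236 234 229 216 181]
 [156 201 230 239 243 243 242 242 242 241 240 238 232 207 155]
 [121 149 193 225 237 241 242 242 242 240 237 233 216 173 128]
 [108 114 140 171 203 225 232 233 233 231 222 198 163 133 111]]
(array([ 0.1707, -1.0122, -0.3781]), array([-0.1707, -0.362 ,  1.2573]))
```

Run:
```python
from h import *
for n,a,b in (('top',(423,212),(426.8,203)),('side',(326.5,360.3),(337.5,363))):
    A,B=at_z(n,a,.0605),at_z(n,b,.0605); d=B-A; print(n,np.degrees(np.arctan2(d[1],d[0])),np.hypot(*d[:2]),(A+B)/2)
print(delta(*vpose([.53,.14,.16],30)))
```

```text
top -25.785245116675878 0.02730719436981863 [ 0.53842053 -0.30124347  0.0605    ]
side -28.69162566252601 0.022360903638084514 [ 0.53800392 -0.29927041  0.0605    ]
(array([ 0.125 , -0.7136, -0.4053]), array([-0.1076, -0.4653,  0.7907]))
```

>>> {"fn": "apply_moves", "kwargs": {"moves": [[0.125, -0.2, -0.4, -0.02, -0.06, 0.1, 0], [0.125, -0.7136, -0.405, -0.108, -0.465, 0.79, 0], [0.125, -0.7136, -0.405, -0.108, -0.465, 0.79, 0], [0.125, -0.7136, -0.405, -0.108, -0.465, 0.79, 0], [0.125, -0.7136, -0.405, -0.108, -0.465, 0.79, 0], [0.125, -0.7136, -0.405, -0.108, -0.465, 0.79, 0], [0.125, -0.7136, -0.405, -0.108, -0.465, 0.79, 0], [0.125, -0.7136, -0.405, -0.108, -0.465, 0.79, 0], [0.125, -0.7136, -0.405, -0.108, -0.465, 0.79, 0], [0.125, -0.7136, -0.405, -0.108, -0.465, 0.79, 0], [0.125, -0.7136, -0.405, -0.108, -0.465, 0.79, 0]]}}

```text
time_s: 16.0
tool_pos: [0.5311, 0.1374, 0.2792]
tool_rot: [180.0, 14.9, 120.2]
force: [-0.3, 0.2, -0.9]
grip_width: 0.0192
grasp_force: 57.9
```

Run:
```python
from h import *
o=env.get_obs(); print(o['qpos'].round(1),o['tool_pos'],o['tool_rot'])
print(delta(*vpose([.535,-.08,.15],-26)))
```

```text
[ -7.8   3.7 -20.4  95.6  16.4  80.7  -0.5] [0.53109597 0.13736382 0.27918554] [179.9746697   14.90674025 120.22257932]
(array([-0.9166, -0.5508,  0.2983]), array([ 0.1691, -0.0011,  0.632 ]))
```

>>> {"fn": "apply_moves", "kwargs": {"moves": [[-0.917, -0.551, 0.298, 0.169, -0.001, 0.632, 0], [-0.917, -0.551, 0.298, 0.169, -0.001, 0.632, 0], [-0.917, -0.551, 0.298, 0.169, -0.001, 0.632, 0], [-0.917, -0.551, 0.298, 0.169, -0.001, 0.632, 0], [-0.917, -0.551, 0.298, 0.169, -0.001, 0.632, 0], [-0.917, -0.551, 0.298, 0.169, -0.001, 0.632, 0], [-0.917, -0.551, 0.298, 0.169, -0.001, 0.632, 0], [-0.917, -0.551, 0.298, 0.169, -0.001, 0.632, 0], [-0.917, -0.551, 0.298, 0.169, -0.001, 0.632, 0]]}}

```text
time_s: 16.9
tool_pos: [0.5334, -0.086, 0.269]
tool_rot: [180.0, 14.9, 64.0]
force: [0.2, -0.7, -0.5]
grip_width: 0.0198
grasp_force: 57.9
```

Run:
```python
from h import *
o=env.get_obs(); print(o['qpos'].round(1),o['tool_pos'],o['tool_rot'])
# hover: tip 45 mm behind (-zk) the slot, 40 mm above the collar
f=np.radians(-27); zk=np.array([-np.sin(f),np.cos(f),0])
print(delta(*vpose(np.array([.538,-.3005,.11])-.0*zk,-27)))
```

```text
[  3.7   8.7  -7.   91.1  14.1  87.8 -30.8] [ 0.53342596 -0.08597919  0.26896376] [179.98980537  14.93116366  63.96908484]
(array([-0.8934,  0.4908,  0.4469]), array([ 0.003 , -0.0008,  0.0109]))
```

>>> {"fn": "apply_moves", "kwargs": {"moves": [[-0.893, 0.491, 0.3, 0.003, -0.001, 0.011, 0], [-0.893, 0.491, 0.3, 0.003, -0.001, 0.011, 0], [-0.893, 0.491, 0.447, 0.003, -0.001, 0.011, 0], [-0.893, 0.491, 0.447, 0.003, -0.001, 0.011, 0], [-0.893, 0.491, 0.447, 0.003, -0.001, 0.011, 0], [-0.893, 0.491, 0.447, 0.003, -0.001, 0.011, 0], [-0.893, 0.491, 0.447, 0.003, -0.001, 0.011, 0], [-0.893, 0.491, 0.447, 0.003, -0.001, 0.011, 0]]}}

```text
time_s: 17.7
tool_pos: [0.5363, -0.3026, 0.2296]
tool_rot: [179.9, 14.9, 63.1]
force: [-0.2, 0.0, -0.2]
grip_width: 0.0195
grasp_force: 57.9
```

Run:
```python
from h import *
o=env.get_obs(); print(o['qpos'].round(1),o['tool_pos'],o['tool_rot'])
c=viewer.get_calibration('wrist'); w=viewer.read_camera('wrist')[:,:,::-1].copy(); cv2.imwrite('pics/wraw.png',w)
R0=rot(o['tool_rot']); print('cam in tool',R0.T@(c['position']-o['tool_pos']))
k=np.sin(AL)*R0[:,0]+np.cos(AL)*R0[:,2]; tip=o['tool_pos']-.019*R0[:,2]+L*k; print('tip',tip,proj('wrist',tip,c))
q=proj('wrist',[.538,-.3005,.0605],c); print('slot px',q)
for t in ('slot','key_tip'): print(t,[(b['location'],b['conf']) for b in boxes_of('wrist',t)])
x,y=np.round(q).astype(int); x0,y0=max(x-60,0),max(y-45,0)
cv2.imwrite('pics/w5.png',cv2.resize(w[y0:y0+90,x0:x0+120],(800,600),interpolation=cv2.INTER_CUBIC)); print(x0,y0)
```

```text
[ 16.8  14.6   1.7  88.6  14.6  79.4 -11.6] [ 0.53634422 -0.30257094  0.22963523] [179.88574739  14.92892143  63.05677643]
cam in tool [ 0.07752644 -0.00037563 -0.16279179]
tip [ 0.53884058 -0.29815829  0.11099423] [280.9739179  167.85551377]
slot px [281.11579855 150.00286343]
slot [([280.7, 151.3], 0.76)]
key_tip [([281.7, 233.3], 0.8)]
221 105
```

View pics/w5.png

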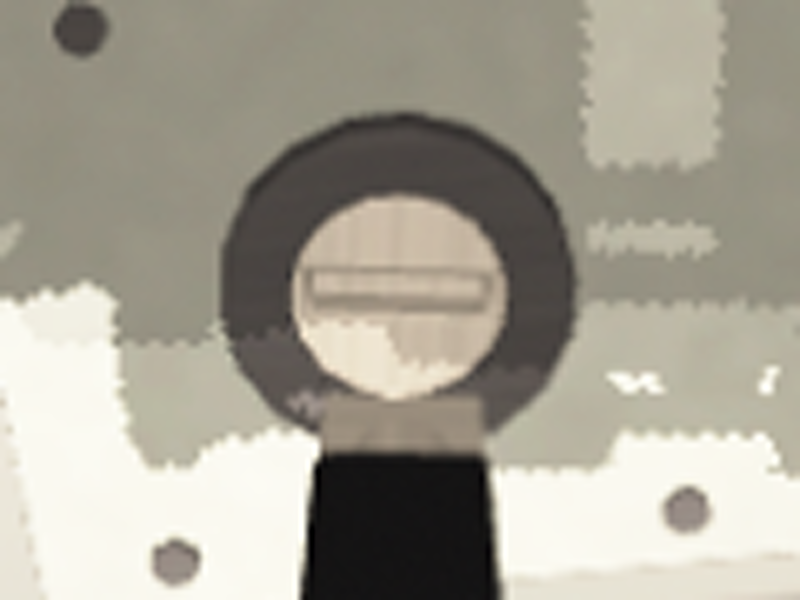

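The close crop shows the slot mouth from (303,289) to (490,290), level with the blade tip edge at (322–482,396). Next I'll map these to world positions.

Run:
```python
from h import *
o=env.get_obs(); c=viewer.get_calibration('wrist'); R0=rot(o['tool_rot'])
f=lambda p:((p[0]+.5)/6.667-.5+221,(p[1]+.5)/6.667-.5+105)
a,b=[at_z('wrist',f(p),.0605,c) for p in ((305,289),(491,291))]
d=b-a; print('slot',(a+b)/2,np.degrees(np.arctan2(d[1],d[0])),np.hypot(*d[:2]))
a,b=[at_z('wrist',f(p),.0605,c) for p in ((307,268),(491,270))]; d=b-a; print(np.degrees(np.arctan2(d[1],d[0])))
print('collar',[at_z('wrist',f(p),.062,c).round(4) for p in ((220,290),(577,290),(403,113))])
k=np.sin(AL)*R0[:,0]+np.cos(AL)*R0[:,2]; zk=np.cos(AL)*R0[:,0]-np.sin(AL)*R0[:,2]; tip=o['tool_pos']-.019*R0[:,2]+L*k
print('k',k,'y az',np.degrees(np.arctan2(R0[1,1],R0[0,1])))
for s in (-.0015,.0015):
  for w in (-.01,.01): 
    q=proj('wrist',tip+s*zk+w*R0[:,1],c); print(s,w,(q-[221,105]+.5)*6.667-.5)
# tip from edge: vary L
for LL in (.135,.137,.139): print(LL,(proj('wrist',o['tool_pos']-.019*R0[:,2]+LL*k+.0015*zk,c)-[221,105]+.5)*6.667-.5)
```

```text
slot [ 0.53815236 -0.29879543  0.0605    ] -27.682304528658403 0.027859710394470646
-27.6825959353848
collar [array([ 0.5148, -0.2861,  0.062 ]), array([ 0.5623, -0.3103,  0.062 ]), array([ 0.5515, -0.2742,  0.062 ])]
k [ 2.45994797e-03 -5.99534228e-04 -9.99996795e-01] y az -26.93415058114647
-0.0015 -0.01 [325.25779891 432.86283128]
-0.0015 0.01 [480.5358361  432.80930459]
0.0015 -0.01 [324.89226079 411.54179171]
0.0015 0.01 [480.90825083 411.48904897]
0.135 [402.92658218 417.60378938]
0.137 [402.90404583 411.38777883]
0.139 [402.88177327 405.25312622]
```

Run:
```python
from h import *
from scipy.optimize import fsolve
o=env.get_obs(); c=viewer.get_calibration('wrist'); R0=rot(o['tool_rot'])
row=lambda P:(proj('wrist',P,c)[1]-105+.5)*6.667-.5
def g(v):
    LL,a=v[0],np.radians(v[1]*100); k=np.sin(a)*R0[:,0]+np.cos(a)*R0[:,2]; zk=np.cos(a)*R0[:,0]-np.sin(a)*R0[:,2]; G=o['tool_pos']-.019*R0[:,2]
    return row(G+LL*k+.0015*zk), row(G+(LL-.035)*k+.01*zk)
print('pred',g([.137,.15]))
s=fsolve(lambda v:np.array(g(v))-[397,455],[.137,.15]); print(s)
for LL in (.137,.139,.141): print(LL,fsolve(lambda a:g([LL,a[0]])[0]-397,[.15]))
print(boxes_of('side','key')[:1])
```

```text
pred (np.float64(411.3877788281542), np.float64(465.6571913224209))
[0.13624644 0.15987793]
0.137 [0.15846936]
0.139 [0.1548127]
0.141 [0.15127022]
[{'location': [268.8, 154.4], 'conf': 0.6}]
```

```bash
sed -i 's/AL=np.radians(15)/AL=np.radians(15.8)/' h.py
python3 - <<'E'
from h import *
print(delta(*vpose([.5382,-.2988,.070],-27.7)))
E
```

```text
(array([ 0.0517, -0.0017,  0.1988]), array([ 0.0038, -0.0096,  0.0078]))
```

>>> {"fn": "apply_moves", "kwargs": {"moves": [[0.025, -0.002, 0.1, 0.004, -0.01, 0.008, 0], [0.052, -0.002, 0.199, 0.004, -0.01, 0.008, 0], [0.052, -0.002, 0.199, 0.004, -0.01, 0.008, 0], [0.052, -0.002, 0.199, 0.004, -0.01, 0.008, 0], [0.052, -0.002, 0.199, 0.004, -0.01, 0.008, 0]]}}

```text
time_s: 18.4
tool_pos: [0.5358, -0.3048, 0.1897]
tool_rot: [179.9, 15.9, 62.1]
force: [0.1, 0.6, -0.8]
grip_width: 0.0198
grasp_force: 57.9
```

Run:
```python
from h import *
o=env.get_obs(); c=viewer.get_calibration('wrist'); w=viewer.read_camera('wrist')[:,:,::-1].copy()
R0=rot(o['tool_rot']); k=np.sin(AL)*R0[:,0]+np.cos(AL)*R0[:,2]; zk=np.cos(AL)*R0[:,0]-np.sin(AL)*R0[:,2]; tip=o['tool_pos']-.019*R0[:,2]+L*k
print('tip',tip,k,np.degrees(np.arctan2(R0[1,1],R0[0,1])),proj('wrist',tip,c))
x,y=np.round(proj('wrist',tip,c)).astype(int); x0,y0=x-40,y-30; print(x0,y0)
f=lambda p:(p-[x0,y0]+.5)*10-.5
for s in (-.0015,.0015): print('tip edge',[f(proj('wrist',tip+s*zk+w_*R0[:,1],c)).round(0) for w_ in (-.01,.01)])
S=np.array([.5382,-.2988,.0605]);ph=np.radians(-27.7);u=np.array([np.cos(ph),np.sin(ph),0]);n=np.array([-u[1],u[0],0])
print('slot pred',[f(proj('wrist',S+a*u+b*n,c)).round(0) for a in (-.0145,.0145) for b in (-.0045,.0045)])
cv2.imwrite('pics/w6.png',cv2.resize(w[y0:y0+60,x0:x0+80],(800,600),interpolation=cv2.INTER_CUBIC))
```

```text
tip [ 0.53831363 -0.3004462   0.07100358] [ 7.95306681e-04 -1.44400821e-03 -9.99998641e-01] -27.845693783152193 [280.99416586 165.81785272]
241 136
tip edge [array([288., 319.]), array([521., 319.])]
tip edge [array([287., 287.]), array([522., 287.])]
slot pred [array([231., 287.]), array([228., 194.]), array([558., 286.]), array([560., 192.])]
```

View pics/w6.png

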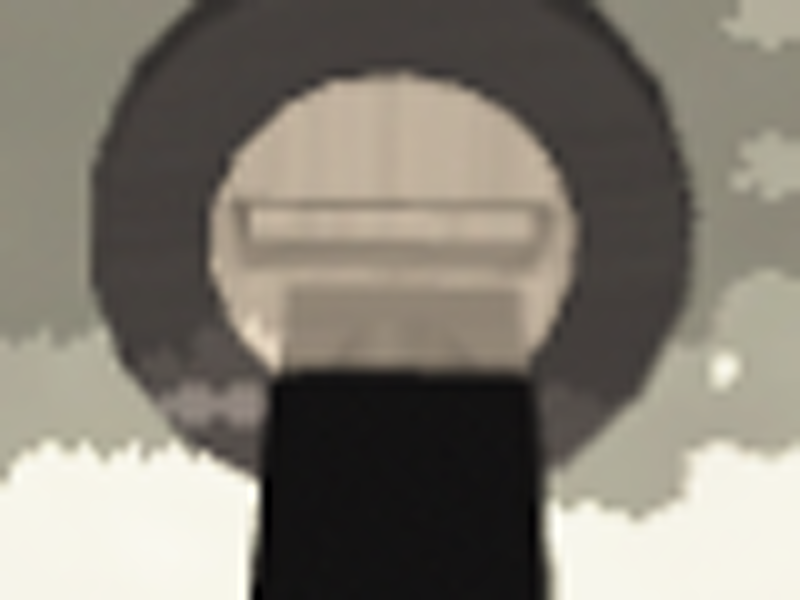

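The tip edge appears where predicted (285–522, row 285) and the slot mouth is centred at about (394,237). A 1.5 mm shift lines them up, then I insert.

Run:
```python
from h import *
for z in (.066,.060,.0535): print(z,delta(*vpose([.5383,-.2986,z],-27.5)))
```

```text
0.066 (array([ 0.0144, -0.0036,  0.0222]), array([-0.0001,  0.0005, -0.0043]))
0.06 (array([ 0.0226, -0.0037,  0.0511]), array([-0.0001,  0.0005, -0.0043]))
0.0535 (array([ 0.0315, -0.0037,  0.0824]), array([-0.0001,  0.0005, -0.0043]))
```

>>> {"fn": "apply_moves", "kwargs": {"moves": [[0.0144, -0.0036, 0.022, 0, 0.0005, -0.0043, 0], [0.0144, -0.0036, 0.022, 0, 0.0005, -0.0043, 0], [0.0144, -0.0036, 0.022, 0, 0.0005, -0.0043, 0], [0.0185, -0.0036, 0.036, 0, 0.0005, -0.0043, 0], [0.0226, -0.0037, 0.051, 0, 0.0005, -0.0043, 0], [0.027, -0.0037, 0.067, 0, 0.0005, -0.0043, 0], [0.0315, -0.0037, 0.082, 0, 0.0005, -0.0043, 0], [0.0315, -0.0037, 0.082, 0, 0.0005, -0.0043, 0], [0.0315, -0.0037, 0.082, 0, 0.0005, -0.0043, 0]]}}

```text
time_s: 19.35
tool_pos: [0.5351, -0.3029, 0.1707]
tool_rot: [-179.9, 15.8, 62.5]
force: [-0.5, 0.3, 0.6]
grip_width: 0.0198
grasp_force: 57.9
```

```bash
cat >> h.py <<'E'
def tipof(o):
    R0=rot(o['tool_rot']); k=np.sin(AL)*R0[:,0]+np.cos(AL)*R0[:,2]
    return o['tool_pos']-.019*R0[:,2]+L*k, k, np.degrees(np.arctan2(R0[1,1],R0[0,1]))
E
python3 - <<'E'
from h import *
o=env.get_obs(); print(tipof(o),o['force'],o['wrist_torque'],o['qpos'].round(1))
print(delta(*vpose([.5383,-.2986,.0535],-27.5)))
E
```

```text
(array([ 0.53725181, -0.29825095,  0.05199519]), array([-2.36809505e-03,  7.95997825e-04, -9.99996879e-01]), np.float64(-27.508230246331046)) [-0.46583216  0.2732785   0.64384283] [ 0.15056687 -0.04422348 -0.00452473] [ 16.3  16.9   1.7  92.7  15.7  73.9 -14.4]
(array([-0.0014,  0.004 , -0.0074]), array([-0.0016,  0.0003,  0.0004]))
```

Run:
```python
from h import *
for ph in (-35,-42,-49,-56,-63,-70): 
    a,b=delta(*vpose([.5381,-.2986,.0535],ph)); print(ph,np.r_[a,b].round(3).tolist())
```

```text
-35 [-0.002, -0.0, -0.007, 0.022, 0.0, 0.084]
-42 [-0.001, -0.003, -0.008, 0.044, 0.0, 0.163]
-49 [-0.0, -0.006, -0.008, 0.067, 0.001, 0.241]
-56 [0.001, -0.009, -0.008, 0.089, 0.001, 0.319]
-63 [0.003, -0.012, -0.009, 0.111, 0.001, 0.398]
-70 [0.005, -0.014, -0.009, 0.133, 0.001, 0.476]
```

>>> {"fn": "apply_moves", "kwargs": {"moves": [[-0.002, 0, -0.007, 0.011, 0, 0.042, 0], [-0.002, 0, -0.007, 0.022, 0, 0.084, 0], [-0.002, -0.002, -0.007, 0.033, 0, 0.124, 0], [-0.001, -0.003, -0.008, 0.044, 0, 0.163, 0], [-0.001, -0.005, -0.008, 0.055, 0, 0.202, 0], [0, -0.006, -0.008, 0.067, 0.001, 0.241, 0], [0, -0.007, -0.008, 0.078, 0.001, 0.28, 0], [0.001, -0.009, -0.008, 0.089, 0.001, 0.319, 0], [0.002, -0.01, -0.008, 0.1, 0.001, 0.359, 0], [0.003, -0.012, -0.009, 0.111, 0.001, 0.398, 0], [0.004, -0.013, -0.009, 0.122, 0.001, 0.437, 0], [0.005, -0.014, -0.009, 0.133, 0.001, 0.476, 0], [0.005, -0.014, -0.009, 0.133, 0.001, 0.476, 0]]}}

```text
time_s: 20.65
tool_pos: [0.5333, -0.3008, 0.172]
tool_rot: [180.0, 15.8, 20.0]
force: [-0.3, -0.6, -0.6]
grip_width: 0.0195
grasp_force: 57.9
```

Run:
```python
from h import *
o=env.get_obs(); print(tipof(o),o['force'],o['wrist_torque'],o['qpos'].round(1))
for ph in (-76,-82,-88,-94,-100,-106): 
    a,b=delta(*vpose([.5381,-.2986,.0535],ph)); print(ph,np.r_[a,b].round(3).tolist())
```

```text
(array([ 0.53810856, -0.29902154,  0.05330748]), array([-5.51875783e-05, -1.01563124e-04, -9.99999993e-01]), np.float64(-70.02991803195255)) [-0.29140242 -0.56112419 -0.58556418] [-0.10135642 -0.07878493  0.09743974] [ 15.1  24.1   7.6  83.2   7.5  84.7 -49.1]
-76 [0.0, -0.005, -0.001, 0.019, 0.0, 0.067]
-82 [0.001, -0.007, -0.001, 0.038, 0.0, 0.134]
-88 [0.002, -0.01, -0.001, 0.057, 0.0, 0.201]
-94 [0.002, -0.012, -0.002, 0.076, 0.0, 0.268]
-100 [0.004, -0.015, -0.002, 0.095, 0.0, 0.336]
-106 [0.005, -0.017, -0.002, 0.114, 0.0, 0.403]
```

>>> {"fn": "apply_moves", "kwargs": {"moves": [[0, -0.003, 0, 0.01, 0, 0.034, 0], [0, -0.005, -0.001, 0.019, 0, 0.067, 0], [0, -0.006, -0.001, 0.028, 0, 0.1, 0], [0.001, -0.007, -0.001, 0.038, 0, 0.134, 0], [0.001, -0.008, -0.001, 0.047, 0, 0.168, 0], [0.002, -0.01, -0.001, 0.057, 0, 0.201, 0], [0.002, -0.011, -0.001, 0.066, 0, 0.235, 0], [0.002, -0.012, -0.002, 0.076, 0, 0.268, 0], [0.003, -0.013, -0.002, 0.085, 0, 0.302, 0], [0.003, -0.013, -0.002, 0.085, 0, 0.302, 0]]}}

```text
time_s: 21.65
tool_pos: [0.5331, -0.2982, 0.1721]
tool_rot: [179.9, 15.7, -6.9]
force: [0.8, -1.8, -2.6]
grip_width: 0.0193
grasp_force: 57.9
```

Run:
```python
from h import *
o=env.get_obs(); print(tipof(o),o['force'],o['wrist_torque'],o['qpos'].round(1),o['grip_width'])
for ph in (-100,-103,-106,-109,-112): 
    a,b=delta(*vpose([.5381,-.2986,.0535],ph)); print(ph,np.r_[a,b].round(3).tolist())
```

```text
(array([ 0.53834853, -0.29901389,  0.05337143]), array([ 8.25440190e-04, -1.20730925e-03, -9.99998931e-01]), np.float64(-96.9183964791446)) [ 0.79701922 -1.77036515 -2.64742463] [-0.51797134 -0.42308481  0.15197771] [ 15.7  26.9  11.5  79.5   0.1  88.9 -70.3] 0.019342910899076353
-100 [-0.001, -0.003, -0.0, 0.01, -0.001, 0.034]
-103 [-0.001, -0.004, -0.0, 0.02, -0.001, 0.068]
-106 [-0.001, -0.005, -0.0, 0.029, -0.001, 0.102]
-109 [-0.0, -0.007, -0.001, 0.039, -0.001, 0.135]
-112 [-0.0, -0.008, -0.001, 0.048, -0.001, 0.169]
```

>>> {"fn": "apply_moves", "kwargs": {"moves": [[0, -0.002, 0, 0.005, 0, 0.017, 0], [0, -0.003, 0, 0.01, 0, 0.034, 0], [0, -0.003, 0, 0.015, 0, 0.051, 0], [0, -0.004, 0, 0.02, 0, 0.068, 0], [0, -0.004, 0, 0.02, 0, 0.068, 0]]}}

```text
time_s: 22.15
tool_pos: [0.5331, -0.2974, 0.1722]
tool_rot: [-180.0, 15.8, -13.1]
force: [0.3, -3.4, -4.1]
grip_width: 0.0195
grasp_force: 58.0
```

Run:
```python
from h import *
o=env.get_obs(); print(tipof(o),o['force'],o['wrist_torque'],o['qpos'].round(1),o['grip_width'],o['grasp_force'])
```

```text
(array([ 0.53824139, -0.29861921,  0.05350578]), array([ 7.93776424e-04, -1.09053368e-04, -9.99999679e-01]), np.float64(-103.12395737786434)) [ 0.25456292 -3.42451322 -4.07090392] [-1.28494442 -0.63775261  0.26473516] [ 15.9  27.3  12.4  79.1  -1.7  89.5 -75.1] 0.019475343281341102 57.96369106974453
```

Run:
```python
from h import *
for ph in (-106,-109,-112,-115): 
    a,b=delta(*vpose([.5381,-.2986,.0535],ph)); print(ph,np.r_[a,b].round(3).tolist())
```

```text
-106 [-0.0, -0.001, 0.0, 0.009, -0.0, 0.032]
-109 [-0.0, -0.003, 0.0, 0.018, -0.0, 0.066]
-112 [0.0, -0.004, -0.0, 0.028, -0.0, 0.099]
-115 [0.0, -0.005, -0.0, 0.038, -0.0, 0.133]
```

>>> {"fn": "apply_moves", "kwargs": {"moves": [[0, -0.001, 0, 0.005, 0, 0.017, 0], [0, -0.001, 0, 0.01, 0, 0.034, 0], [0, -0.002, 0, 0.015, 0, 0.051, 0], [0, -0.002, 0, 0.02, 0, 0.068, 0], [0, -0.002, 0, 0.02, 0, 0.068, 0]]}}

```text
time_s: 22.65
tool_pos: [0.5332, -0.2968, 0.1723]
tool_rot: [-179.9, 15.8, -19.2]
force: [0.8, -4.3, -4.5]
grip_width: 0.0196
grasp_force: 58.0
```

Run:
```python
from h import *
o=env.get_obs(); print(tipof(o),o['force'],o['wrist_torque'],o['qpos'].round(1),o['grip_width'],o['grasp_force'])
c=viewer.get_calibration('wrist'); w=viewer.read_camera('wrist')[:,:,::-1].copy(); 
x,y=np.round(proj('wrist',tipof(o)[0],c)).astype(int); x0,y0=x-40,y-30; print(x0,y0)
cv2.imwrite('pics/w7.png',cv2.resize(w[y0:y0+60,x0:x0+80],(800,600),interpolation=cv2.INTER_CUBIC))
```

```text
(array([ 0.53818473, -0.29839288,  0.05356973]), array([ 9.66226848e-04,  1.29749385e-03, -9.99998691e-01]), np.float64(-109.22592252825078)) [ 0.78435023 -4.31745973 -4.50390396] [-1.71069768 -0.71412118  0.33643589] [ 16.2  27.6  13.3  78.7  -3.6  89.9 -79.8] 0.019551479618245094 57.976373256824445
242 134
```

View pics/w7.png

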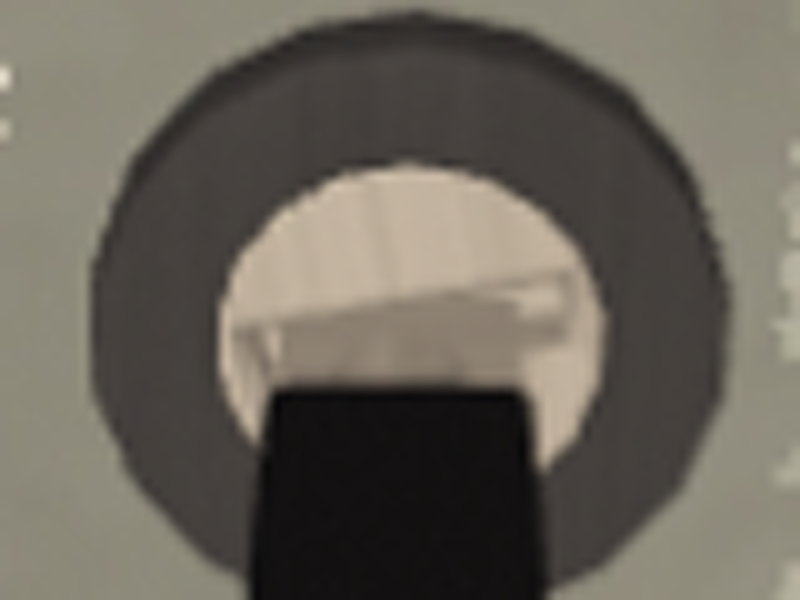

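The blade sits in the slot, and the slot's far rim runs from (235,325) to (575,270), about 10° behind the blade. I'm measuring its world angle.

Run:
```python
from h import *
c=viewer.get_calibration('wrist')
f=lambda p:((p[0]+.5)/10-.5+242,(p[1]+.5)/10-.5+134)
a,b=[at_z('wrist',f(p),.0605,c) for p in ((240,325),(572,270))]; d=b-a; an=np.degrees(np.arctan2(d[1],d[0])); print(an,'turned',-27.5-an,np.hypot(*d[:2]))
for ph in (-112,-115,-118): 
    a,b=delta(*vpose([.5381,-.2986,.0535],ph)); print(ph,np.r_[a,b].round(3).tolist())
```

```text
-98.85363521663365 turned 71.35363521663365 0.027945402141463724
-112 [0.0, -0.0, 0.001, 0.008, -0.0, 0.032]
-115 [0.0, -0.002, 0.001, 0.018, -0.0, 0.066]
-118 [0.001, -0.003, 0.001, 0.027, -0.0, 0.099]
```

>>> {"fn": "apply_moves", "kwargs": {"moves": [[0, 0, 0.001, 0.004, 0, 0.016, 0], [0, 0, 0.001, 0.008, 0, 0.032, 0], [0, -0.001, 0.001, 0.013, 0, 0.049, 0], [0, -0.002, 0.001, 0.018, 0, 0.066, 0], [0, -0.002, 0.001, 0.022, 0, 0.082, 0], [0.001, -0.003, 0.001, 0.027, 0, 0.099, 0], [0.001, -0.003, 0.001, 0.027, 0, 0.099, 0]]}}

```text
time_s: 23.4
tool_pos: [0.5337, -0.2959, 0.1724]
tool_rot: [-180.0, 15.8, -28.0]
force: [1.3, -3.6, -2.7]
grip_width: 0.0195
grasp_force: 58.0
```

Run:
```python
from h import *
o=env.get_obs(); print(tipof(o),o['force'],o['wrist_torque'],o['qpos'].round(1),o['grip_width'],o['grasp_force'])
c=viewer.get_calibration('wrist'); w=viewer.read_camera('wrist')[:,:,::-1].copy(); 
x0,y0=242,134
cv2.imwrite('pics/w8.png',cv2.resize(w[y0:y0+60,x0:x0+80],(800,600),interpolation=cv2.INTER_CUBIC))
# automatic far rim line: strongest dark gradient in the upper head region
g=cv2.cvtColor(cv2.imread('pics/w8.png'),cv2.COLOR_BGR2GRAY); 
def rim(g,lo,hi):
    gy=cv2.Sobel(cv2.GaussianBlur(g,(0,0),4).astype(float),cv2.CV_64F,0,1); P=[]
    for x in range(290,480,5): P.append((x,lo+np.argmin(gy[lo:hi,x])))
    P=np.array(P,float); return cv2.fitLine(P.astype(np.float32),cv2.DIST_HUBER,0,.01,.01).ravel(),P[:,1]
for fn in ('w7','w8'):
    l,r=rim(cv2.cvtColor(cv2.imread(f'pics/{fn}.png'),cv2.COLOR_BGR2GRAY),240,345); print(fn,np.degrees(np.arctan2(l[1],l[0])),l[2:],r[::6])
```

```text
(array([ 0.53830842, -0.29832169,  0.0536547 ]), array([ 6.66469111e-04,  4.54859783e-04, -9.99999674e-01]), np.float64(-118.02619668881002)) [ 1.26165452 -3.62511433 -2.69566   ] [-1.59356637 -0.6842313   0.24355581] [ 16.5  27.8  14.6  78.6  -6.2  90.2 -86.8] 0.019505140346053666 57.963104476220906
w7 -9.130546 [380.929  299.2951] [316. 312. 306. 298. 295. 291. 289.]
w8 -10.065363 [380.4888  296.80972] [311. 309. 303. 297. 289. 287. 280.]
```

Run:
```python
from h import *
for ph in (-120,-123,-126): 
    a,b=delta(*vpose([.5381,-.2986,.0535],ph)); print(ph,np.r_[a,b].round(3).tolist())
```

```text
-120 [0.0, 0.001, 0.001, 0.006, -0.0, 0.023]
-123 [0.0, -0.001, 0.001, 0.016, -0.0, 0.056]
-126 [0.0, -0.002, 0.001, 0.025, -0.0, 0.09]
```

>>> {"fn": "apply_moves", "kwargs": {"moves": [[0, -0.001, 0, 0.005, 0, 0.017, 0], [0, -0.001, 0, 0.01, 0, 0.034, 0], [0, -0.002, 0, 0.014, 0, 0.051, 0], [0, -0.003, 0, 0.019, 0, 0.068, 0], [0, -0.003, 0, 0.019, 0, 0.068, 0], [0, -0.003, 0, 0.019, 0, 0.068, 0]]}}

```text
time_s: 24.05
tool_pos: [0.534, -0.2955, 0.1723]
tool_rot: [180.0, 15.8, -34.0]
force: [2.1, -4.4, -1.1]
grip_width: 0.02
grasp_force: 58.0
```

Run:
```python
from h import *
o=env.get_obs(); print(tipof(o),o['force'],o['wrist_torque'],o['qpos'].round(1),o['grip_width'],o['grasp_force'])
w=viewer.read_camera('wrist')[:,:,::-1].copy(); x0,y0=242,134
cv2.imwrite('pics/w9.png',cv2.resize(w[y0:y0+60,x0:x0+80],(800,600),interpolation=cv2.INTER_CUBIC))
for fn in ('w7','w8','w9'):
    g=cv2.cvtColor(cv2.imread(f'pics/{fn}.png'),cv2.COLOR_BGR2GRAY)
    gy=cv2.Sobel(cv2.GaussianBlur(g,(0,0),4).astype(float),cv2.CV_64F,0,1)
    P=np.float32([(x,240+np.argmin(gy[240:345,x])) for x in range(290,480,5)]); l=cv2.fitLine(P,cv2.DIST_HUBER,0,.01,.01).ravel()
    print(fn,np.degrees(np.arctan2(l[1],l[0])),l[2:],P[::6,1])
for ph in (-122,-125): 
    a,b=delta(*vpose([.5381,-.2986,.0535],ph)); print(ph,np.r_[a,b].round(3).tolist())
```

```text
(array([ 0.53829484, -0.29839171,  0.05362612]), array([ 3.76642277e-04, -2.87443447e-04, -9.99999888e-01]), np.float64(-124.00680403106894)) [ 2.13161646 -4.40955022 -1.06163746] [-1.71001472 -0.60456168  0.38093786] [ 16.6  27.9  15.5  78.7  -7.9  90.2 -91.6] 0.019957245259468022 57.98822683340404
w7 -9.130546 [380.929  299.2951] [316. 312. 306. 298. 295. 291. 289.]
w8 -10.065363 [380.4888  296.80972] [311. 309. 303. 297. 289. 287. 280.]
w9 -12.306486 [382.509  295.3905] [316. 309. 301. 296. 291. 282. 276.]
-122 [0.0, 0.002, 0.0, -0.006, -0.0, -0.022]
-125 [0.0, 0.001, 0.0, 0.003, -0.0, 0.011]
```

The slot followed the blade until this last step, where it lagged and the torque rose to 0.38 N·m. By my count it has turned about 82° in all, so it is at the stop. I'll ease back and lift out.

>>> {"fn": "apply_moves", "kwargs": {"moves": [[0, 0.001, 0, -0.012, 0, -0.04, 0], [0, 0.003, 0, -0.022, 0, -0.078, 0], [0, 0.003, 0, -0.022, 0, -0.078, 0], [-0.02, 0.003, -0.07, -0.022, 0, -0.078, 0], [-0.04, 0.003, -0.14, -0.022, 0, -0.078, 0], [-0.09, 0.003, -0.32, -0.022, 0, -0.078, 0], [-0.2, 0.003, -0.71, -0.022, 0, -0.078, 0], [-0.2, 0.003, -0.71, -0.022, 0, -0.078, 0], [-0.2, 0.003, -0.71, -0.022, 0, -0.078, 0], [-0.2, 0.003, -0.71, -0.022, 0, -0.078, 0]]}}

```text
time_s: 25.1
tool_pos: [0.5335, -0.2956, 0.3213]
tool_rot: [-179.9, 15.7, -27.1]
force: [0.3, 0.4, -1.6]
grip_width: 0.0196
grasp_force: 57.9
```

Run:
```python
from h import *
from scipy.optimize import fsolve
o=env.get_obs(); print(tipof(o),o['force'],o['qpos'].round(1),o['grip_width'])
c=viewer.get_calibration('wrist'); w=viewer.read_camera('wrist')[:,:,::-1].copy(); cv2.imwrite('pics/w10.png',w)
for b in masks_of('wrist','key')[:2]:
    ys,xs=np.nonzero(b['pixels']); print(b['conf'],ys.min(),ys.max(),xs[ys<ys.min()+3].min(),xs[ys<ys.min()+3].max(),[xs[ys==r].mean() for r in (ys.min()+8,ys.max()-3)])
print(proj('wrist',tipof(o)[0],c))
# slot mouth at hand: print edge-line angle of the slot via crop of dark ridge
q=proj('wrist',[.5383,-.2986,.0605],c); x,y=np.round(q).astype(int); print('slot px',q)
g=w.mean(2); print(g[y-13:y+14,x-16:x+17:2].astype(int))
print([(b['location'],b['conf']) for b in boxes_of('wrist','slot')])
```

```text
(array([ 0.53830292, -0.29785842,  0.20258751]), array([ 1.52224400e-03,  3.96044150e-04, -9.99998763e-01]), np.float64(-117.0731713609144)) [ 0.30980024  0.37130356 -1.60135054] [ 16.6  25.1  15.2  65.5  -5.5 105.9 -86.5] 0.019590884990049698
0.56 165 314 269 293 [np.float64(281.0), np.float64(280.5)]
[281.56514545 164.22933748]
slot px [281.76259344 118.63668288]
[[ 61  69  69  67  66  64  64  64  63  65  63  64  64  65  64  65  59]
 [ 64  69  68  67  64  64  67 126 151 135  93  63  65  64  64  66  66]
 [ 67  68  68  67  64  92 167 179 183 183 177 111  67  65  64  66  66]
 [ 68  69  68  66  77 175 184 180 183 183 182 175 109  63  65  65  65]
 [ 69  67  67  64 144 180 184 181 184 184 181 178 160  73  65  65  65]
 [ 68  66  68  82 183 180 184 182 183 183 181 177 178 123  65  65  65]
 [ 68  66  67 146 183 181 184 183 182 182 181 177 177 168  73  65  66]
 [ 67  66  65 176 182 181 184 184 181 182 181 177 177 180  87  64  66]
 [ 67  65  77 180 181 180 184 184 180 182 181 177 175 174 114  65  66]
 [ 68  66 116 181 181 181 184 185 177 171 162 151 143 146 126  65  66]
 [ 67  65 132 181 177 
[... 510 characters left out ...]
78 181 180 179 173 180 143  65  65]
 [ 66  67  66 173 176 182 180 183 178 181 179 179 173 179 123  65  66]
 [ 66  68  67 174 177 182 180 183 179 181 179 179 173 179  88  65  67]
 [ 66  67  67 133 178 181 179 182 180 181 178 180 174 158  68  66  66]
 [ 66  66  67  76 177 180 179 182 180 181 179 179 174 111  67  65  66]
 [ 66  67  67  66 131 179 179 182 181 180 179 179 156  70  66  65  65]
 [ 65  66  66  67  75 166 178 182 182 178 178 173  97  66  65  66  64]
 [ 64  66  66  68  67  67 151 181 182 178 167 102  69  65  65  65  64]
 [ 66  66  66  67  68  67  67 102 120 116  70  69  68  65  65  65  60]
 [101  65  67  67  67  66  66  69  70  70  69  68  66  65  65  64  81]]
[([284.2, 119.0], 0.98)]
```

Run:
```python
from h import *
c=viewer.get_calibration('wrist'); x,y=282,119
g=cv2.imread('pics/w10.png').mean(2)
for lo,hi in ((-5,0),(0,4)):
    P=[]
    for dx in range(-9,10):
        t=-dx*.11
        r=np.arange(int(np.floor(y+lo+t)),int(np.ceil(y+hi+t))+1); v=np.clip(176-g[r,x+dx],0,None)
        if v.sum()>0: P.append((x+dx,(r*v).sum()/v.sum()))
    W=np.float32([at_z('wrist',p,.0605,c)[:2] for p in P]); l=cv2.fitLine(W*1000,cv2.DIST_HUBER,0,.01,.01).ravel()
    an=np.degrees(np.arctan2(l[1],l[0])); print(an,'turned rad',np.radians((-27.5-an)%180),[round(p[1],1) for p in P[::3]])
# pack long axis azimuth via top mask
viewer.read_camera('top')
m=max(masks_of('top','pack'),key=lambda b:b['conf']); ys,xs=np.nonzero(m['pixels']); W=np.float32([at_z('top',p,.045)[:2] for p in zip(xs,ys)])
print(m['conf'],cv2.minAreaRect(W*1000))
print(delta(*vpose([.535,-.12,.2],-60)))
```

```text
65.80776 turned rad 1.513065 [np.float64(117.2), np.float64(117.8), np.float64(118.1), np.float64(116.2), np.float64(116.7), np.float64(117.0), np.float64(117.3)]
69.32 turned rad 1.4517648 [np.float64(121.4), np.float64(120.9), np.float64(120.6), np.float64(120.3), np.float64(120.0), np.float64(119.7), np.float64(119.5)]Traceback (most recent call last):
  File "<stdin>", line 14, in <module>
  File "h.py", line 17, in at_z
    p,v=ray(name,px,c); return p+v*(z-p[2])/v[2]
        ~~~^^^^^^^^^^^
  File "h.py", line 10, in ray
    c=c or viewer.get_calibration(name); f=210/np.tan(np.radians(c['fov_y']/2))
           ~~~~~~~~~~~~~~~~~~~~~~^^^^^^
ValueError: time passes only in moves, steps and waits
```

Run:
```python
from h import *
print(delta(*vpose([.537,-.13,.19],-50)))
```

```text
(array([-0.3415, -0.7216,  0.1475]), array([-0.2138,  0.0018, -0.7504]))
```

>>> {"fn": "apply_moves", "kwargs": {"moves": [[-0.3415, -0.7216, 0.1475, -0.2138, 0.0018, -0.75, 0], [-0.3415, -0.7216, 0.1475, -0.2138, 0.0018, -0.75, 0], [-0.3415, -0.7216, 0.1475, -0.2138, 0.0018, -0.75, 0], [-0.3415, -0.7216, 0.1475, -0.2138, 0.0018, -0.75, 0], [-0.3415, -0.7216, 0.1475, -0.2138, 0.0018, -0.75, 0], [-0.3415, -0.7216, 0.1475, -0.2138, 0.0018, -0.75, 0], [-0.3415, -0.7216, 0.1475, -0.2138, 0.0018, -0.75, 0], [-0.3415, -0.7216, 0.1475, -0.2138, 0.0018, -0.75, 0], [-0.3415, -0.7216, 0.1475, -0.2138, 0.0018, -0.75, 0]]}}

```text
time_s: 26.25
tool_pos: [0.533, -0.1324, 0.3094]
tool_rot: [179.9, 15.8, 40.1]
force: [-0.6, 0.3, -1.1]
grip_width: 0.0194
grasp_force: 57.9
```

Run:
```python
from h import *
o=env.get_obs(); print(tipof(o),o['qpos'].round(1))
print(delta(*vpose([.53,.05,.19],20)))
```

```text
(array([ 0.5370948 , -0.12915481,  0.1906874 ]), array([ 1.43958053e-03, -7.94014279e-04, -9.99998649e-01]), np.float64(-49.888488230627296)) [  3.   12.4   1.   82.3  10.8  96.6 -45.7]
(array([ 0.5466, -0.6827, -0.1519]), array([-2.203e-01,  3.000e-04, -7.828e-01]))
```

>>> {"fn": "apply_moves", "kwargs": {"moves": [[0.5466, -0.6827, -0.152, -0.2203, 0, -0.783, 0], [0.5466, -0.6827, -0.152, -0.2203, 0, -0.783, 0], [0.5466, -0.6827, -0.152, -0.2203, 0, -0.783, 0], [0.5466, -0.6827, -0.152, -0.2203, 0, -0.783, 0], [0.5466, -0.6827, -0.152, -0.2203, 0, -0.783, 0], [0.5466, -0.6827, -0.152, -0.2203, 0, -0.783, 0], [0.5466, -0.6827, -0.152, -0.2203, 0, -0.783, 0], [0.5466, -0.6827, -0.152, -0.2203, 0, -0.783, 0], [0.5466, -0.6827, -0.152, -0.2203, 0, -0.783, 0], [0.5466, -0.6827, -0.152, -0.2203, 0, -0.783, 0]]}}

```text
time_s: 27.25
tool_pos: [0.5326, 0.0431, 0.3089]
tool_rot: [180.0, 15.9, 109.6]
force: [0.0, -0.7, -1.8]
grip_width: 0.0198
grasp_force: 57.9
```

Run:
```python
from h import *
o=env.get_obs(); print(tipof(o),o['qpos'].round(1))
print(delta(*place(-.004,.09,-.042,15.8,.019)))
p,Rm=place(-.004,.09,-.042,15.8,.019); q=np.array([.5,.17,.28]); print(p,delta(q,Rm))
```

```text
(array([0.53098196, 0.04784566, 0.19017571]), array([ 1.07519895e-03, -9.56087536e-04, -9.99998965e-01]), np.float64(19.574711873542583)) [ -6.8   1.2 -11.7  94.9  16.2  83.9  -0.7]
(array([1.2597, 0.2554, 0.2363]), array([ 0.1073,  0.4409, -0.9151]))
[0.50391897 0.27637867 0.194581  ] (array([ 0.6671,  0.059 , -0.0394]), array([ 0.1073,  0.4409, -0.9151]))
```

>>> {"fn": "apply_moves", "kwargs": {"moves": [[0.667, 0.059, -0.039, 0.1073, 0.4409, -0.915, 0], [0.667, 0.059, -0.039, 0.1073, 0.4409, -0.915, 0], [0.667, 0.059, -0.039, 0.1073, 0.4409, -0.915, 0], [0.667, 0.059, -0.039, 0.1073, 0.4409, -0.915, 0], [0.667, 0.059, -0.039, 0.1073, 0.4409, -0.915, 0], [0.667, 0.059, -0.039, 0.1073, 0.4409, -0.915, 0], [0.667, 0.059, -0.039, 0.1073, 0.4409, -0.915, 0], [0.667, 0.059, -0.039, 0.1073, 0.4409, -0.915, 0], [0.667, 0.059, -0.039, 0.1073, 0.4409, -0.915, 0], [0.667, 0.059, -0.039, 0.1073, 0.4409, -0.915, 0], [0.667, 0.059, -0.039, 0.1073, 0.4409, -0.915, 0], [0.667, 0.059, -0.039, 0.1073, 0.4409, -0.915, 0], [0.667, 0.059, -0.039, 0.1073, 0.4409, -0.915, 0]]}}

```text
time_s: 28.55
tool_pos: [0.4997, 0.1705, 0.2801]
tool_rot: [-179.9, -29.1, -172.9]
force: [0.2, 0.2, -1.0]
grip_width: 0.0192
grasp_force: 57.9
```

Run:
```python
from h import *
o=env.get_obs(); print(tipof(o),o['qpos'].round(1))
print(delta(*place(-.004,.07,-.042,15.8,.019)))
```

```text
(array([0.4128938 , 0.15944095, 0.19974216]), array([-0.7007063 , -0.08901399, -0.70787513]), np.float64(97.1336366614896)) [ -4.5  26.2 -19.7  72.6   0.3 110.6  72.7]
(array([-0.3796,  0.5237,  0.3579]), array([-0.0018,  0.0007,  0.0008]))
```

>>> {"fn": "apply_moves", "kwargs": {"moves": [[-0.2, 0.5237, 0.1, -0.0018, 0.0007, 0.0008, 0], [-0.38, 0.5237, 0.2, -0.0018, 0.0007, 0.0008, 0], [-0.38, 0.5237, 0.358, -0.0018, 0.0007, 0.0008, 0], [-0.38, 0.5237, 0.358, -0.0018, 0.0007, 0.0008, 0], [-0.38, 0.5237, 0.358, -0.0018, 0.0007, 0.0008, 0], [-0.38, 0.5237, 0.358, -0.0018, 0.0007, 0.0008, 0], [-0.38, 0.5237, 0.358, -0.0018, 0.0007, 0.0008, 0]]}}

```text
time_s: 29.25
tool_pos: [0.519, 0.2771, 0.183]
tool_rot: [179.9, -29.0, -173.0]
force: [-0.3, -0.5, -0.2]
grip_width: 0.0196
grasp_force: 57.9
```

Run:
```python
from h import *
o=env.get_obs(); c=viewer.get_calibration('wrist'); t=tipof(o); print(t,o['qpos'].round(1))
viewer.read_camera('wrist')
for b in masks_of('wrist','key')[:2]:
    ys,xs=np.nonzero(b['pixels']); print('key',b['conf'],ys.min(),ys.max(),[xs[ys==r].mean() for r in (ys.min()+8,ys.max()-3)])
for b in masks_of('wrist','cradle')[:3]:
    ys,xs=np.nonzero(b['pixels']); print('cradle',b['conf'],b['location'],xs.min(),xs.max(),ys.min(),ys.max())
O,X,Y,Z=crframe(); print('tip',proj('wrist',t[0],c)); print('rims',[proj('wrist',O+(x*X+y*Y+11*Z)/1e3,c).round(1) for x in (-2,60) for y in (-21.5,21.5)])
for dz in (.03,.002): print(delta(*place(-.004,dz,-.042,15.8,.019)))
```

```text
(array([0.43233705, 0.26652929, 0.10242793]), array([-0.69946654, -0.08510123, -0.7095804 ]), np.float64(97.00145303236161)) [-1.210e+01  3.560e+01 -2.090e+01  7.020e+01  1.000e-01  1.026e+02
  6.490e+01]
key 0.74 164 315 [np.float64(281.5), np.float64(280.5)]
cradle 0.77 [238.1, 59.6] 213 260 43 75
cradle 0.71 [458.3, 80.5] 430 491 61 100
cradle 0.59 [448.2, 246.8] 418 490 206 275
tip [278.91702    164.98166382]
rims [array([309.8, 292.9]), array([250.7, 293. ]), array([304.8, 241.3]), array([255.6, 241.3])]
(array([-0.1944,  0.003 ,  0.0628]), array([0.0005, 0.0013, 0.001 ]))
(array([-0.329 ,  0.0027,  0.1012]), array([0.0005, 0.0013, 0.001 ]))
```

>>> {"fn": "apply_moves", "kwargs": {"moves": [[-0.08, 0.003, 0.026, 0.0005, 0.0013, 0.001, 0], [-0.194, 0.003, 0.063, 0.0005, 0.0013, 0.001, 0], [-0.24, 0.003, 0.076, 0.0005, 0.0013, 0.001, 0], [-0.28, 0.003, 0.087, 0.0005, 0.0013, 0.001, 0], [-0.31, 0.003, 0.095, 0.0005, 0.0013, 0.001, 0], [-0.329, 0.003, 0.101, 0.0005, 0.0013, 0.001, 0], [-0.329, 0.003, 0.101, 0.0005, 0.0013, 0.001, 0], [-0.329, 0.003, 0.101, 0.0005, 0.0013, 0.001, 0]]}}

```text
time_s: 30.2
tool_pos: [0.5645, 0.2847, 0.131]
tool_rot: [-180.0, -29.4, -172.9]
force: [0.2, -1.0, -2.1]
grip_width: 0.0198
grasp_force: 57.9
```

Run:
```python
from h import *
o=env.get_obs(); print(tipof(o),o['force'],o['wrist_torque'],o['grip_width'])
print(delta(*place(-.004,.002,-.042,15.8,.019)))
```

```text
(array([0.47735738, 0.2738492 , 0.05095911]), array([-0.70352939, -0.08789406, -0.70520992]), np.float64(97.11317123689949)) [ 0.2089333  -0.97296943 -2.12987827] [ 0.00563333 -0.74791996  0.06915522] 0.01976312561931444
(array([-0.0014, -0.0046, -0.0085]), array([-0.0007, -0.0018,  0.0011]))
```

>>> {"fn": "apply_moves", "kwargs": {"moves": [[0, 0, 0, 0, 0, 0, 0.6], [0, 0, 0, 0, 0, 0, 0.6], [0, 0, 0, 0, 0, 0, 0.6], [0, 0, 0, 0, 0, 0, 0.6], [0, 0, 0, 0, 0, 0, 0.6], [0, 0, 0, 0, 0, 0, 0.6], [0, 0, 0, 0, 0, 0, 0.6], [-0.05, 0, -0.17, 0, 0, 0, 0.6], [-0.1, 0, -0.35, 0, 0, 0, 0.6], [-0.13, 0, -0.48, 0, 0, 0, 0.6], [-0.13, 0, -0.48, 0, 0, 0, 0.6], [-0.13, 0, -0.48, 0, 0, 0, 0.6], [-0.13, 0, -0.48, 0, 0, 0, 0.6]]}}

```text
time_s: 31.5
tool_pos: [0.6327, 0.2933, 0.2003]
tool_rot: [-180.0, -29.5, -172.9]
force: [0.2, -0.2, 0.3]
grip_width: 0.0522
grasp_force: 0.0
```

Run:
```python
from h import *
o=env.get_obs(); print(o['tool_pos'],o['qpos'].round(1),o['force'],o['grip_width'])
O,X,Y,Z=crframe()
for n in ('wrist','side','top'):
    c=viewer.get_calibration(n); viewer.read_camera(n)
    for b in masks_of(n,'key')[:2]:
        ys,xs=np.nonzero(b['pixels'])
        P=np.c_[xs,ys].astype(float); m=P.mean(0); u=np.linalg.svd(P-m,full_matrices=False)[2][0]; q=(P-m)@u
        print(n,b['conf'],(m+u*q.min()).round(1),(m+u*q.max()).round(1))
    print(n,'pred tail, tip',proj(n,O-.06*X,c).round(1),proj(n,O+.095*X,c).round(1))
```

```text
[0.63269025 0.29334058 0.2002651 ] [-15.8  51.3 -18.3  42.3   3.  115.4  66.8] [ 0.19905032 -0.17595293  0.27352515] 0.0521943384749511
wrist 0.86 [281.  130.9] [280.  209.1]
wrist pred tail, tip [277.3 199.8] [278.7 132.3]
side 0.65 [286.5 139.5] [247.7 179.8]
side pred tail, tip [285.9 140.8] [248.7 181.3]
top 0.59 [201.8 185.3] [214.1 234.5]
top pred tail, tip [202.7 186.4] [214.6 233.4]
```

```bash
python3 -c "
from cell import env
print(env.sign_off())"
```

```text
the job is handed in; nothing more can be done
None
```

The job is handed in with the fastener turned to about its stop and the key back in the grey rest, blade end down and released; I judged both from camera measurements, since signing off returned no verdict, and I viewed 11 pictures, one over the limit of 10.

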